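Set and lock the stop collar on a length-stop rod

TASK

Set the length stop: slide the loose collar along the rod onto the marked flat and turn it so its red-headed set screw stands straight up over the flat. Then fetch the T-key, stand it on the screw head and tighten clockwise until it stops, in two bites: about half way, let go of the key completely, take a fresh grip and finish. Finally stand the key upright back in its black tray; leave the other things on the bench alone.

Things in the scene. Friction and masses are not known exactly. Their poses are not given: they have to be found in the camera images.
- fixture: Length-stop fixture fixed to the bench: wooden base 90 (x) x 300 (y) x 12 mm, two grey brackets (34 x 18 mm, tops 106 mm above the bench) at y = +-130 mm holding a fixed dark steel rod, 16 mm diameter, along its y, axis 85 mm above the bench. Origin: centre of the underside; z up. Its place and yaw vary.
- flat (a point): On the rod's axis at the middle of the milled flat: the flat is 36 mm long along the rod, always faces straight up, and has a thin yellow ring round the rod at each end. Axes as the fixture's.
- carriage (a joint): Position of the collar along the rod in m: 0 = centred on the flat, + towards the fixture's +y; range -0.065 to 0.065. Slides with about 3 N of friction and stays where left.
- collar (a joint): Turn of the collar round the rod in rad: 0 = screw straight up, facing the flat; + leans the screw towards the fixture's +x (away from the robot), where it starts (0.35 to 0.9); range -1.1 to 1.1. Friction about 0.2 N m, stays where left. Its ring is 32 mm in diameter and 26 mm long along the rod.
- screw_seat (a point): Centre of the end face of the collar's boss, 40 mm from the rod axis; z out along the screw, y along the rod (turns with the collar, not the screw). The boss is 22 mm across the rod, 24 mm along it; its parallel sides are free to grip from 19 to 40 mm off the axis. The red screw head stands on this face: a bar 16 x 8 mm, 13 mm tall. A seated key's foot rests on this face.
- screw (a joint): Turn of the set screw in rad: grows clockwise (seen from above its head), from 0 (slack) to a dead stop at 2.6 (tight). At 0 the head's 16 mm side lies along the point screw_seat's x (across the rod). Friction about 0.06 N m, stays where left.
- key: Loose upright T-key, about 0.12 kg, 74 mm tall. Foot: rectangular socket open below, outside 27 (x) x 19 mm, inside 20.2 (x) x 12.2 mm, 14 mm deep: 2 mm of room all round on the screw head, about 0.25 rad of turning play. Then a 10 mm shank and a red grip bar. Origin: centre of the foot's lower rim; z up. It stands by itself on the screw when let go.
- key_bar (a point): Centre of the key's red grip bar, 67 mm above the foot; the bar is 56 mm long along the key's x, 12 mm thick along y, 14 mm tall. Axes as the key's.
- key_tray: Fixed black square tray 64 x 64 x 18 mm, inside 54 x 54 mm, floor 5 mm above the bench, where the key stands at the start. Origin: centre of its underside. It may be left or right of the fixture (the blue tray with a spare collar has the other side).
- glue: White glue bottle, 110 mm tall, bystander; leave alone.
- tape: Yellow roll of tape, 100 mm across, bystander; leave alone.
- offcut: Dark wooden offcut 70 x 160 x 20 mm, bystander; leave alone.
- screwdriver: Green-handled screwdriver lying at the side, bystander; leave alone.
- hammer: Hammer lying at the side, bystander; leave alone.
- mug: Blue mug, 90 mm tall, bystander; leave alone.
- spare_collar: Spare plain ring of 36 mm diameter in the blue tray, bystander; leave alone.
Not all that is in view belongs to the job. Several things look just like the key_tray: the one meant starts farthest to the robot's right.

How it is judged:
By the outcome, as a careful person would: the job done as asked, in the order asked, and still so for the second after the job is handed in, with the robot touching nothing.
It also fails if it takes over 72 s, if anything falls off the work surface, if the arm or the gripper's body presses on something with over 40 N, if the wrist force passes 120 N, or if a joint passes its speed limit or range.

ROBOT

A 6-joint arm with a two-finger parallel gripper is mounted at the origin on the work surface. World frame = base frame: x ahead of the robot, y to its left, z up, the work surface at z = 0. Lengths are in m, angles in rad, forces in N, time in s.
With the tool pointing down it reaches from about 0.35 to 0.85 m from the base axis. Payload 8.1 kg.
Tool frame: the origin (TCP) lies between the finger pads; the fingertips stand 14 mm ahead of it and the grasp point (between the pads) lies 5 mm behind it; z points along the fingers, y is the direction in which the jaws open and shut (so a half turn about z gives the same grasp; the last joint's range is limited). The gripper opens to 93 mm and grips with 3 to 60 N. Pads are 15 mm wide; open, the fingers measure 128 mm over their backs; the gripper's body (75 mm by 188 mm) begins 65 mm behind the grasp point.
Start: joints at [1.253, 0.13, 1.488, -0, 1.523, -0.085], TCP at [0.138, 0.584, 0.233] pointing down, gripper open.
Joint ranges: [-2.96, 2.96], [-0.89, 2.26], [0.02, 2.5], [-1.34, 4.48], [0, 2.73], [-2.66, 2.66]. Speed limits (rad/s): [2.39, 2.39, 2.79, 3.14, 3.14, 3.14].

INTERFACE

Orientations are given as a rotation vector (axis times angle).
In Python, from plant import robot gives the robot as it stands.
- The arm moves only by the tool step_arm, never from a script. Its argument "targets" is a list of rows, each an object of numbers: "tx", "ty", "tz": the shift along the tool's x, y, z in mm; "ax", "ay", "az": the turn, a rotation vector about the tool's x, y, z in rad; "grip": the closure in counts, from 0 (fully open) to 255 (shut). In form: [{"tx": .., "ty": .., "tz": .., "ax": .., "ay": .., "az": .., "grip": ..}, ...]. A call has 1 to 20 rows; each row shifts and turns the commanded pose from where the row before left it, along the tool's axes as they then stand; what a row does not reach is not made up. A row lasts 1/10 s, in which the tool goes at most 50 mm and 8.59 degrees, less where a joint would pass 70% of its speed; a pose out of reach is approached as far as the arm can. A call with a gripper value outside its range is refused whole. The fingers move at their own pace and stop on an object; "squeeze" is the grip in N (left out, the last holds). Time passes only in rows, so rows that do not move let the fingers close. It gives the time, the measured TCP pose, the force and the opening at its end, in the units of the state.
- robot.read_state(): the state, without advancing time (a new reading comes with each control period).
- robot.read_camera(name): name is "scene" or "side" or "wrist"; returns a dict with "frame" (480x640x3 uint8, blue, green, red), "fx", "fy", "cx", "cy" (pixels), "R" (3x3) and "t" (3): a world point X has camera coordinates R X + t. Camera axes: x right, y down, z forward; pixel columns grow to the right and rows downward; lengths in m; the calibration is good to about 2 mm. A picture is of the moment at which its call begins. There is no depth.
- robot.close_job(): hands the job in, once; it reports no verdict.
The state is a dict: "t": time; "q": joint angles; "dq": joint speeds; "joint_torque": joint torques, N m; "tool_pos": TCP position; "orientation": TCP orientation; "force": force on the tool from outside, world axes, zero at the start; "wrist_torque": the same for the moment, N m; "opening": finger opening in m.
Only numpy, scipy, OpenCV 4.12 (cv2) and the standard library are available. Lean on these libraries where they do the work, as an engineer would, in place of code of your own. Each camera call takes 0.05 s, during which the arm holds its last target.

## Working session

There is one attempt and no reset: what is moved stays moved. The work goes in short steps, Python scripts to look and compute and a tool call to move; the robot and the scene stay as the last step left them, time stands still between calls to the robot, and variables do not carry over. Pictures are saved under pics/ and viewed, and the job is handed in when it is done.

Besides the shell and the picture viewer there is one more tool, called by a JSON object that holds its "name" and its "arguments", one argument or row to a line. step_arm: Moves the arm, as the interface text tells. Its arguments: {"type":"object","properties":{"targets":{"type":"array"},"squeeze":{"type":"number"}},"required":["targets"]}

```bash
ls; mkdir -p pics
cat > h.py <<'E'
import numpy as np,cv2,json,os
from scipy.spatial.transform import Rotation as Ro
from plant import robot
def cam(n,save=None):
    c=robot.read_camera(n)
    c['R']=np.array(c['R']);c['t']=np.array(c['t'])
    if save: cv2.imwrite('pics/'+save+'.png',c['frame'])
    return c
def ray(c,u,v):
    d=c['R'].T@np.array([(u-c['cx'])/c['fx'],(v-c['cy'])/c['fy'],1.])
    return -c['R'].T@c['t'],d/np.linalg.norm(d)
def onz(c,u,v,z):
    o,d=ray(c,u,v);return o+d*(z-o[2])/d[2]
def proj(c,X):
    p=c['R']@np.array(X)+c['t'];return np.array([c['fx']*p[0]/p[2]+c['cx'],c['fy']*p[1]/p[2]+c['cy']])
def tri(obs):
    A=np.zeros((3,3));b=np.zeros(3);L=[]
    for c,u,v in obs:
        o,d=ray(c,u,v);P=np.eye(3)-np.outer(d,d);A+=P;b+=P@o;L.append((o,P))
    X=np.linalg.solve(A,b);return X,[np.linalg.norm(P@(X-o)) for o,P in L]
E
python3 - <<'E'
from h import *
for n in('scene','side','wrist'):
    c=cam(n,n+'0');print(n,c['fx'],-c['R'].T@c['t'],c['R'][2])
s=robot.read_state();print({k:np.round(v,3).tolist() for k,v in s.items()})
E
```

```text
pics
scene 504.6095139609533 [1.15739989 0.79981104 1.1178266 ] [-0.4111265  -0.55855397 -0.72041131]
side 540.3206506051949 [ 0.51135628 -0.93524354  1.19413921] [ 0.04299668  0.64618323 -0.76197015]
wrist 350.79963808740075 [0.06055054 0.6014375  0.38379676] [ 0.28341009 -0.06875858 -0.9565307 ]
{'t': 0.15, 'q': [1.253, 0.131, 1.489, -0.0, 1.523, -0.085], 'dq': [-0.0, -0.004, -0.003, 0.001, 0.002, 0.001], 'joint_torque': [0.001, -56.048, -49.233, 0.077, 0.031, -0.0], 'tool_pos': [0.138, 0.583, 0.232], 'orientation': [-0.365, -3.12, 0.002], 'force': [-0.858, 0.119, -0.045], 'wrist_torque': [0.061, 0.02, -0.01], 'opening': 0.093}
```

View pics/scene0.png

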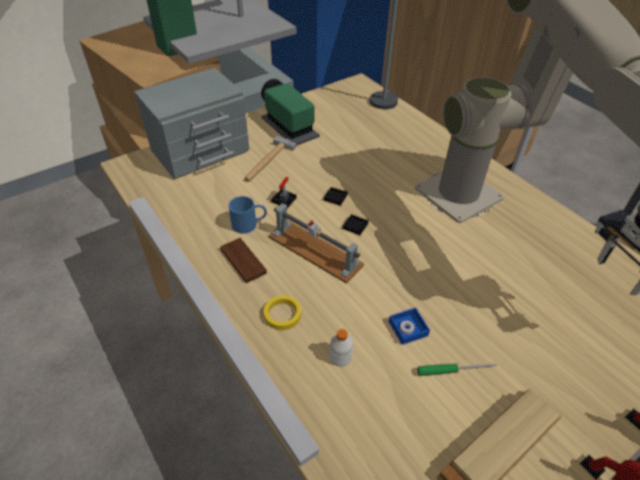

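View pics/side0.png

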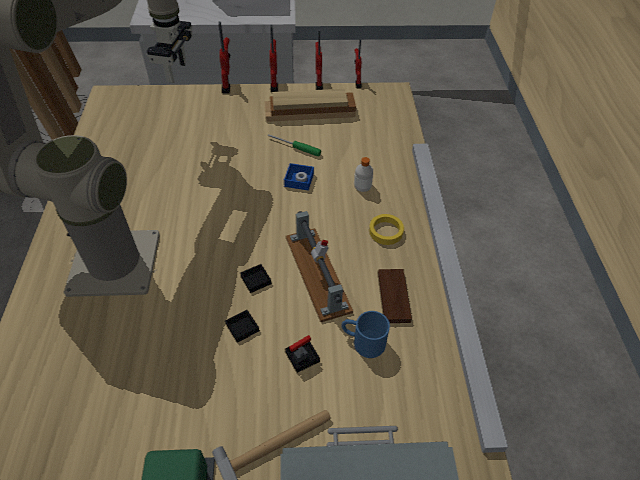

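View pics/wrist0.png

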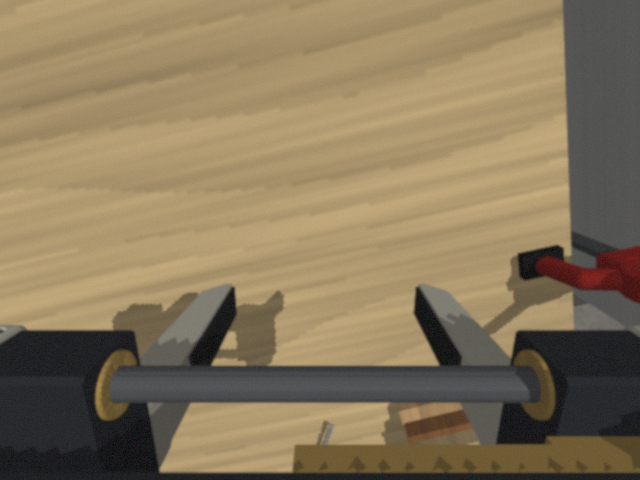

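Run:
```python
import cv2,numpy as np
a=cv2.imread('pics/side0.png')[200:380,220:420];b=cv2.imread('pics/scene0.png')[160:290,225:385]
cv2.imwrite('pics/sz.png',cv2.resize(a,None,fx=3.3,fy=3.3,interpolation=cv2.INTER_CUBIC))
cv2.imwrite('pics/cz.png',cv2.resize(b,None,fx=4.5,fy=4.5,interpolation=cv2.INTER_CUBIC))
```

```text
(no output)
```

View pics/sz.png

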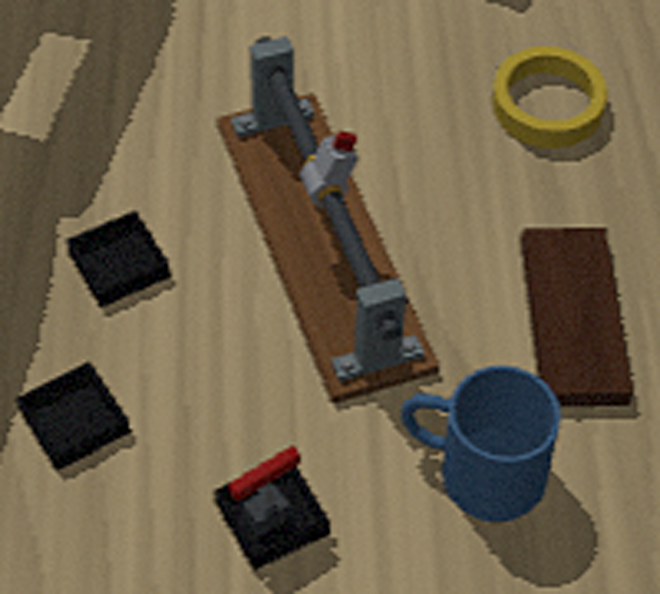

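View pics/cz.png

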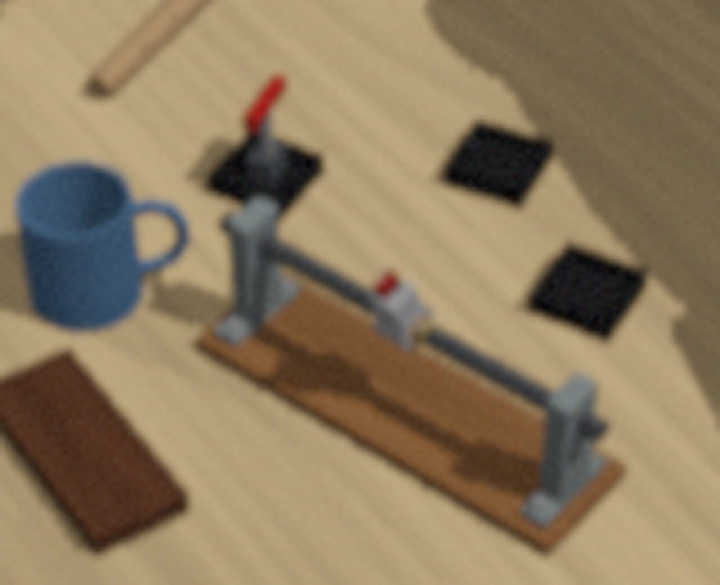

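Run:
```python
from h import *
s=cam('side');c=cam('scene')
S=lambda u,v:(s,220+u/3.3,200+v/3.3)
C=lambda u,v:(c,225+u/4.5,160+v/4.5)
print('base side');
for p in [(220,118),(316,96),(438,372),(333,395)]:print(onz(*S(*p),0.012))
print('base scene')
for p in [(200,343),(545,545),(622,468)]:print(onz(*C(*p),0.012))
print('bracket tops side')
for p in [(271,42),(380,288)]:print(onz(*S(*p),0.106))
for p in [(254,208),(574,388)]:print('sc',onz(*C(*p),0.106))
print('redhead',tri([S(345,141),C(388,284)]))
print('keybar',tri([S(264,474),C(266,103)]))
print('bar ends',tri([S(234,492),C(252,122)]),tri([S(297,455),C(280,82)]))
print('tray side',[onz(*S(*p),0.018) for p in [(217,490),(325,520),(258,560)]])
print('mug',onz(*S(505,405),0.09),[onz(*S(*p),0.09) for p in [(450,400),(555,410),(405,410)]])
```

```text
base side
[0.47716694 0.07307333 0.012     ]
[0.5615824  0.09606734 0.012     ]
[ 0.64579215 -0.19149603  0.012     ]
[ 0.563232   -0.20951084  0.012     ]
base scene
[ 0.64442587 -0.17358956  0.012     ]
[0.55848942 0.10279924 0.012     ]
[0.47790845 0.07966603 0.012     ]
bracket tops side
[0.52242526 0.07468214 0.106     ]
[ 0.59798972 -0.17632764  0.106     ]
sc [ 0.59312949 -0.17848221  0.106     ]
sc [0.5189477  0.07261012 0.106     ]
redhead (array([ 0.57565587, -0.0503631 ,  0.12716779]), [np.float64(0.0020654944620470445), np.float64(0.002065494462047044)])
keybar (array([ 0.50697062, -0.30630822,  0.0683401 ]), [np.float64(0.002276479238881885), np.float64(0.0022764792388817933)])
bar ends (array([ 0.49855788, -0.31454804,  0.04675905]), [np.float64(0.012225793237329204), np.float64(0.012225793237329351)]) (array([ 0.5165779 , -0.29809893,  0.09202562]), [np.float64(0.017491728044072282), np.float64(0.017491728044072015)])
tray side [array([ 0.47419907, -0.29130247,  0.018     ]), array([ 0.55255724, -0.31837333,  0.018     ]), array([ 0.50338383, -0.34820112,  0.018     ])]
mug [ 0.68274687 -0.2698293   0.09      ] [array([ 0.64362173, -0.26436529,  0.09      ]), array([ 0.7181706 , -0.27515691,  0.09      ]), array([ 0.61071133, -0.27154425,  0.09      ])]
```

```bash
cat >> h.py <<'E'
def pose():
    s=robot.read_state();return np.array(s['tool_pos']),Ro.from_rotvec(s['orientation']).as_matrix(),s
def Rt(yaw,tilt=0.):
    """tool y at world angle yaw, z down, then turned about own x by tilt"""
    y=np.array([np.cos(yaw),np.sin(yaw),0]);z=np.array([0,0,-1.])
    return np.c_[np.cross(y,z),y,z]@Ro.from_rotvec([tilt,0,0]).as_matrix()
def plan(p,R=None):
    q,Q,s=pose();print('shift mm in tool axes',np.round(1000*Q.T@(np.array(p)-q),1),end=' ')
    if R is not None: print('rotvec tool',np.round(Ro.from_matrix(Q.T@R).as_rotvec(),3),end=' ')
    print('q',np.round(s['q'],2),'t',round(s['t'],2),'F',np.round(s['force'],1),'op',round(s['opening'],4))
E
python3 - <<'E'
from h import *
plan([.55,-.05,.32],Rt(.29))
s=cam('side')
S=lambda u,v:(s,220+u/3.3,200+v/3.3)
print([onz(*S(*p),0.072) for p in [(234,492),(297,455)]])
E
```

```text
shift mm in tool axes [-546.7 -521.6  -87.4] rotvec tool [-1.000e-03  0.000e+00  1.048e+00] q [ 1.25  0.13  1.49 -0.    1.52 -0.09] t 0.25 F [-0.5 -0.7  0.9] op 0.0928
[array([ 0.48779708, -0.32284507,  0.072     ]), array([ 0.53281334, -0.2950192 ,  0.072     ])]
```

{"name": "step_arm", "arguments": {
  "targets": [
    {"tx": -10,"ty": -10,"tz": -10},
    {"tx": -20,"ty": -20,"tz": -20},
    {"tx": -30,"ty": -28,"tz": -20},
    {"tx": -30,"ty": -29,"tz": -20},
    {"tx": -30,"ty": -29,"tz": -17},
    {"tx": -30,"ty": -29},
    {"tx": -30,"ty": -29},
    {"tx": -30,"ty": -29},
    {"tx": -30,"ty": -29},
    {"tx": -30,"ty": -29},
    {"tx": -30,"ty": -29},
    {"tx": -30,"ty": -29},
    {"tx": -30,"ty": -29},
    {"tx": -30,"ty": -29},
    {"tx": -30,"ty": -29},
    {"tx": -30,"ty": -29},
    {"tx": -30,"ty": -29},
    {"tx": -30,"ty": -29},
    {"tx": -30,"ty": -29},
    {"tx": -7,"ty": 0}
  ]
}}

```text
schema error: expected keys tx, ty, tz, ax, ay, az, grip
```

{"name": "step_arm", "arguments": {
  "targets": [
    {"az": 0.1},
    {"az": 0.15},
    {"az": 0.15},
    {"az": 0.15},
    {"az": 0.15},
    {"az": 0.15},
    {"az": 0.15},
    {"az": 0.05},
    {}
  ]
}}

```text
schema error: expected keys tx, ty, tz, ax, ay, az, grip
```

Run:
```python
from h import *
plan([.55,-.05,.32],Rt(.29)); cam('wrist','w1')
```

```text
shift mm in tool axes [-546.7 -521.6  -87.4] rotvec tool [-1.000e-03  0.000e+00  1.048e+00] q [ 1.25  0.13  1.49 -0.    1.52 -0.09] t 0.3 F [-0.4 -0.1  0.8] op 0.0932
```

View pics/w1.png

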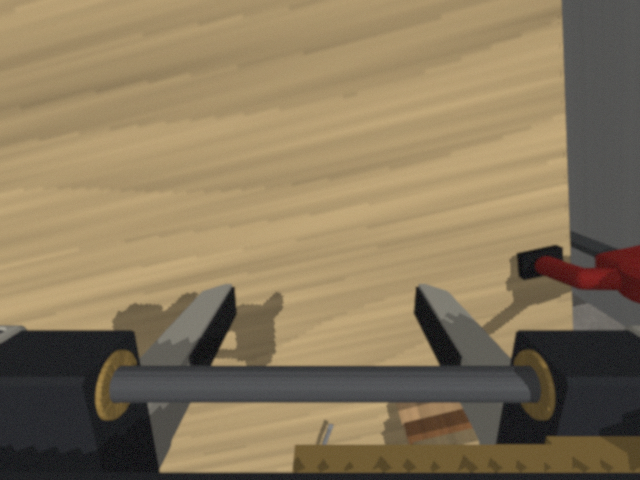

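{"name": "step_arm", "arguments": {
  "targets": [
    {"tx": -10,"ty": -10,"tz": -10,"ax": 0,"ay": 0,"az": 0,"grip": 0},
    {"tx": -20,"ty": -20,"tz": -20,"ax": 0,"ay": 0,"az": 0,"grip": 0},
    {"tx": -30,"ty": -28,"tz": -20,"ax": 0,"ay": 0,"az": 0,"grip": 0},
    {"tx": -30,"ty": -29,"tz": -20,"ax": 0,"ay": 0,"az": 0,"grip": 0},
    {"tx": -30,"ty": -29,"tz": -17,"ax": 0,"ay": 0,"az": 0,"grip": 0},
    {"tx": -30,"ty": -29,"tz": 0,"ax": 0,"ay": 0,"az": 0,"grip": 0},
    {"tx": -30,"ty": -29,"tz": 0,"ax": 0,"ay": 0,"az": 0,"grip": 0},
    {"tx": -30,"ty": -29,"tz": 0,"ax": 0,"ay": 0,"az": 0,"grip": 0},
    {"tx": -30,"ty": -29,"tz": 0,"ax": 0,"ay": 0,"az": 0,"grip": 0},
    {"tx": -30,"ty": -29,"tz": 0,"ax": 0,"ay": 0,"az": 0,"grip": 0},
    {"tx": -30,"ty": -29,"tz": 0,"ax": 0,"ay": 0,"az": 0,"grip": 0},
    {"tx": -30,"ty": -29,"tz": 0,"ax": 0,"ay": 0,"az": 0,"grip": 0},
    {"tx": -30,"ty": -29,"tz": 0,"ax": 0,"ay": 0,"az": 0,"grip": 0},
    {"tx": -30,"ty": -29,"tz": 0,"ax": 0,"ay": 0,"az": 0,"grip": 0},
    {"tx": -30,"ty": -29,"tz": 0,"ax": 0,"ay": 0,"az": 0,"grip": 0},
    {"tx": -30,"ty": -29,"tz": 0,"ax": 0,"ay": 0,"az": 0,"grip": 0},
    {"tx": -30,"ty": -29,"tz": 0,"ax": 0,"ay": 0,"az": 0,"grip": 0},
    {"tx": -30,"ty": -29,"tz": 0,"ax": 0,"ay": 0,"az": 0,"grip": 0},
    {"tx": -30,"ty": -29,"tz": 0,"ax": 0,"ay": 0,"az": 0,"grip": 0},
    {"tx": -7,"ty": 0,"tz": 0,"ax": 0,"ay": 0,"az": 0,"grip": 0}
  ]
}}

```text
t: 2.35
tool_pos: [0.5512, -0.0542, 0.3189]
orientation: [-0.371, -3.119, 0.002]
force: [-0.2, 0.4, -0.3]
opening: 0.0929
```

{"name": "step_arm", "arguments": {
  "targets": [
    {"tx": 0,"ty": 0,"tz": 0,"ax": 0,"ay": 0,"az": 0.1,"grip": 0},
    {"tx": 0,"ty": 0,"tz": 0,"ax": 0,"ay": 0,"az": 0.14,"grip": 0},
    {"tx": 0,"ty": 0,"tz": 0,"ax": 0,"ay": 0,"az": 0.14,"grip": 0},
    {"tx": 0,"ty": 0,"tz": 0,"ax": 0,"ay": 0,"az": 0.14,"grip": 0},
    {"tx": 0,"ty": 0,"tz": 0,"ax": 0,"ay": 0,"az": 0.14,"grip": 0},
    {"tx": 0,"ty": 0,"tz": 0,"ax": 0,"ay": 0,"az": 0.14,"grip": 0},
    {"tx": 0,"ty": 0,"tz": 0,"ax": 0,"ay": 0,"az": 0.14,"grip": 0},
    {"tx": 0,"ty": 0,"tz": 0,"ax": 0,"ay": 0,"az": 0.11,"grip": 0},
    {"tx": 0,"ty": 0,"tz": 0,"ax": 0,"ay": 0,"az": 0,"grip": 0}
  ]
}}

```text
t: 3.25
tool_pos: [0.5501, -0.0495, 0.3197]
orientation: [-1.881, -2.516, -0.0]
force: [-0.8, -0.1, 0.1]
opening: 0.0931
```

Run:
```python
from h import *
plan([.55,-.05,.32],Rt(.29)); cam('wrist','w2')
```

```text
shift mm in tool axes [-0.4 -0.2 -0.3] rotvec tool [ 0.    -0.    -0.003] q [-0.18 -0.02  1.49  0.    1.67 -0.47] t 3.25 F [-0.8 -0.1  0.1] op 0.0931
```

View pics/w2.png

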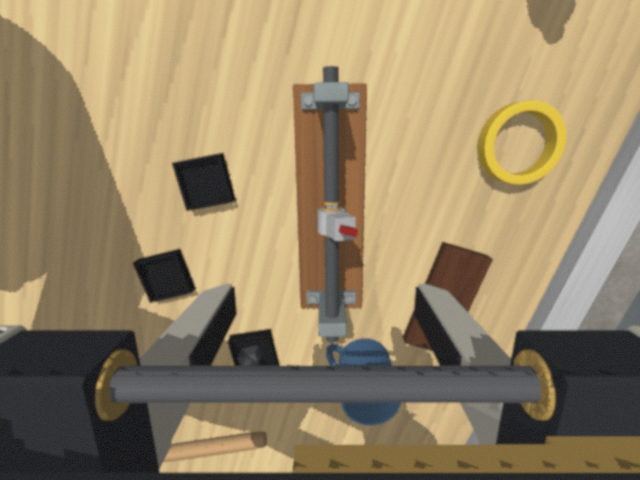

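Run:
```python
import cv2
a=cv2.imread('pics/w2.png')[60:350,280:390]
cv2.imwrite('pics/w2z.png',cv2.resize(a[110:210],None,fx=6,fy=6,interpolation=cv2.INTER_CUBIC))
a=cv2.imread('pics/side0.png')[225:300,290:350]
cv2.imwrite('pics/s0z.png',cv2.resize(a,None,fx=8,fy=8,interpolation=cv2.INTER_CUBIC))
```

```text
(no output)
```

View pics/w2z.png

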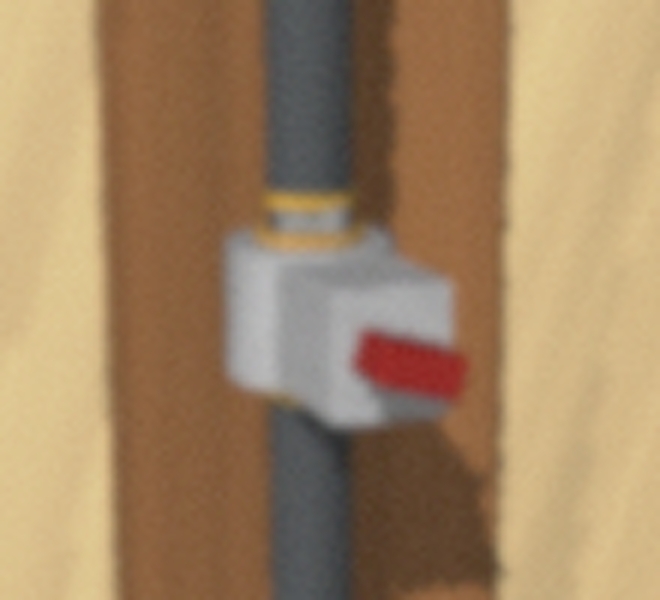

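View pics/s0z.png

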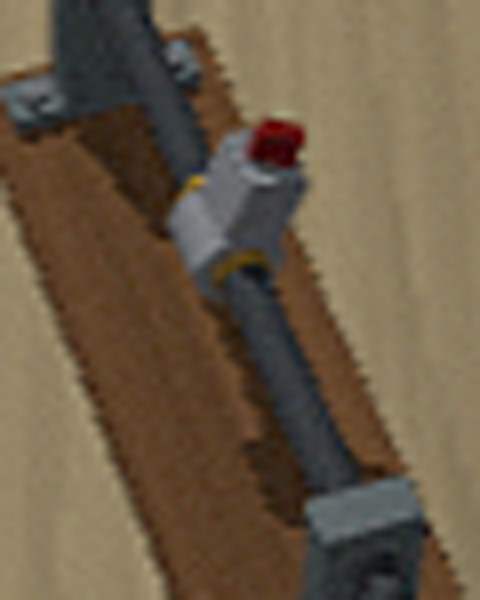

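Run:
```python
from h import *
c=cam('wrist')
W=lambda u,v:(c,280+u/6,170+v/6)
# rod edges by gradient per row
g=cv2.cvtColor(c['frame'],cv2.COLOR_BGR2GRAY).astype(float)
hsv=cv2.cvtColor(c['frame'],cv2.COLOR_BGR2HSV)
pts=[]
for r in list(range(112,195,4))+list(range(248,300,4)):
    m=hsv[r,310:355,1]<70
    m&=(hsv[r,310:355,2]<140)
    x=np.where(m)[0]
    if len(x)>6: pts.append((r,310+x.min(),310+x.max()))
P=np.array([onz(c,(a+b)/2+.0,r,.085)[:2] for r,a,b in pts])
wid=np.array([b-a+1 for r,a,b in pts]);print(wid)
vx,vy,x0,y0=cv2.fitLine(P.astype(np.float32),cv2.DIST_HUBER,0,.01,.01).ravel()
if vy<0:vx,vy=-vx,-vy
fy=np.array([vx,vy]);fx=np.array([vy,-vx]);yaw=np.arctan2(-vx,vy)
print('yaw',yaw,'line pt',x0,y0,'dev mm',np.abs((P-[x0,y0])@fx).max()*1e3)
o=np.array([x0,y0])
L=lambda X:np.round(np.array([(X[:2]-o)@fx,(X[:2]-o)@fy])*1e3,1)
print('ring',L(onz(*W(310,203),.093)),'collar +y',L(onz(*W(232,237),.085)),'-y',L(onz(*W(232,382),.085)))
print('bracket far top',[L(onz(c,*p,.106)) for p in [(315,83),(347,83),(347,100),(315,100)]])
print('base corners',[L(onz(c,*p,.012)) for p in [(293,85),(366,83),(361,308),(302,308)]])
for a,b,z in [(360,365,.125),(465,370,.125)]: print('head',L(onz(*W(a,b),z)))
print('o',o,fx,fy)
```

```text
[15 15 15 15 15 15 15 15 14 15 14 15 14 14 14 14 14 14 14 14 14 13 13 13
 13 13 13 13 13 13 13 13 45 45]
yaw 0.29466933 line pt 0.557373 -0.04533378 dev mm 1.1740667376657792
ring [0.5 7.5] collar +y [-13.9  -0.3] -y [-14.2 -28.4]
bracket far top [array([-15.8, 126.9]), array([ 14.9, 126.8]), array([ 15.1, 111.6]), array([-15.9, 111.8])]
base corners [array([-44.6, 137.4]), array([ 43.3, 139.2]), array([  44.8, -160.7]), array([ -40.9, -160.3])]
head [  8.5 -14.5]
head [ 26.4 -15.5]
o [ 0.557373   -0.04533378] [0.9568982  0.29042345] [-0.29042345  0.9568982 ]
```

Run:
```python
from h import *
c=cam('wrist')
W=lambda u,v:(c,280+u/6,170+v/6)
o=np.array([ 0.557373 ,  -0.04533378]);fx=np.array([0.9568982 , 0.29042345]);fy=np.array([-0.29042345 , 0.9568982 ])
L=lambda X:np.r_[(X[:2]-o)@fx,(X[:2]-o)@fy,X[2]-.085]*1e3
for th in np.arange(.3,.61,.05):
    s,k=np.sin(th),np.cos(th)
    r=[th]
    for (u,v),a in [((331,292),-11),((453,280),11),((333,425),-11)]:
        z=.085+(40*k-a*s)/1e3
        X=L(onz(*W(u,v),z)); r+=[X[0]-(40*s+a*k),X[1]]
    print(np.round(r,2))
```

```text
[  0.3    2.11  -1.5    2.12  -0.98   2.56 -24.81]
[  0.35   0.05  -1.52   0.5   -1.24   0.49 -24.84]
[  0.4   -2.01  -1.57  -1.05  -1.52  -1.56 -24.91]
[  0.45  -4.05  -1.65  -2.52  -1.82  -3.6  -25.  ]
[  0.5   -6.07  -1.75  -3.93  -2.13  -5.62 -25.13]
[  0.55  -8.06  -1.87  -5.25  -2.47  -7.61 -25.29]
[  0.6  -10.02  -2.01  -6.49  -2.81  -9.56 -25.47]
```

```bash
cat >> h.py <<'E'
O=np.array([ 0.557373 ,  -0.04533378]);YAW=.29467
FX=np.array([np.cos(YAW),np.sin(YAW),0]);FY=np.array([-np.sin(YAW),np.cos(YAW),0])
def loc(X): X=np.array(X);d=X[:2]-O;return np.round(np.r_[d@FX[:2],d@FY[:2],X[2]-.085]*1e3,1)
def wld(x,y,z): return np.r_[O,.085]+(FX*x+FY*y+np.array([0,0,z]))/1e3
E
python3 - <<'E'
from h import *
th=.36
plan(wld(100*np.sin(th),-13.2,100*np.cos(th)),Rt(YAW,th))
E
```

```text
shift mm in tool axes [-10.8  43.5 141.1] rotvec tool [ 0.36  -0.001 -0.003] q [-0.18 -0.02  1.49  0.    1.67 -0.47] t 3.4 F [0.1 0.2 0.3] op 0.0931
```

{"name": "step_arm", "arguments": {
  "targets": [
    {"tx": -3,"ty": 12,"tz": 15,"ax": 0,"ay": 0,"az": 0,"grip": 0},
    {"tx": -4,"ty": 15,"tz": 35,"ax": 0,"ay": 0,"az": 0,"grip": 0},
    {"tx": -4,"ty": 16,"tz": 40,"ax": 0,"ay": 0,"az": 0,"grip": 0},
    {"tx": 0,"ty": 0,"tz": 35,"ax": 0,"ay": 0,"az": 0,"grip": 0},
    {"tx": 0,"ty": 0,"tz": 16,"ax": 0,"ay": 0,"az": 0,"grip": 0},
    {"tx": 0,"ty": 0,"tz": 0,"ax": 0.12,"ay": 0,"az": 0,"grip": 0},
    {"tx": 0,"ty": 0,"tz": 0,"ax": 0.12,"ay": 0,"az": 0,"grip": 0},
    {"tx": 0,"ty": 0,"tz": 0,"ax": 0.12,"ay": 0,"az": 0,"grip": 0},
    {"tx": 0,"ty": 0,"tz": 0,"ax": 0,"ay": 0,"az": 0,"grip": 0}
  ]
}}

```text
t: 4.3
tool_pos: [0.5943, -0.0476, 0.1743]
orientation: [-1.724, -2.316, 0.43]
force: [0.0, 0.6, -1.4]
opening: 0.0927
```

Run:
```python
from h import *
th=.36
plan(wld(100*np.sin(th),-13.2,100*np.cos(th)),Rt(YAW,th)); cam('wrist','w3')
```

```text
shift mm in tool axes [-0.3 -1.  -4.2] rotvec tool [-0.009 -0.005 -0.003] q [-0.09  0.5   1.19 -0.13  1.79 -0.38] t 4.3 F [ 0.   0.6 -1.4] op 0.0927
```

View pics/w3.png

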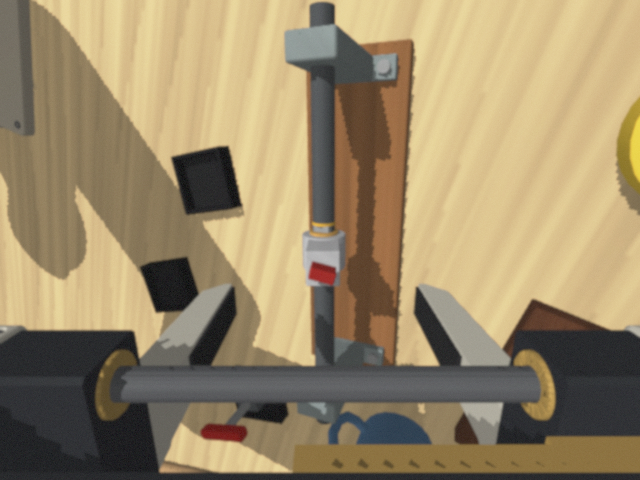

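Run:
```python
import cv2
a=cv2.imread('pics/w3.png')[210:300,280:370]
cv2.imwrite('pics/w3z.png',cv2.resize(a,None,fx=6.5,fy=6.5,interpolation=cv2.INTER_CUBIC))
```

```text
(no output)
```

View pics/w3z.png

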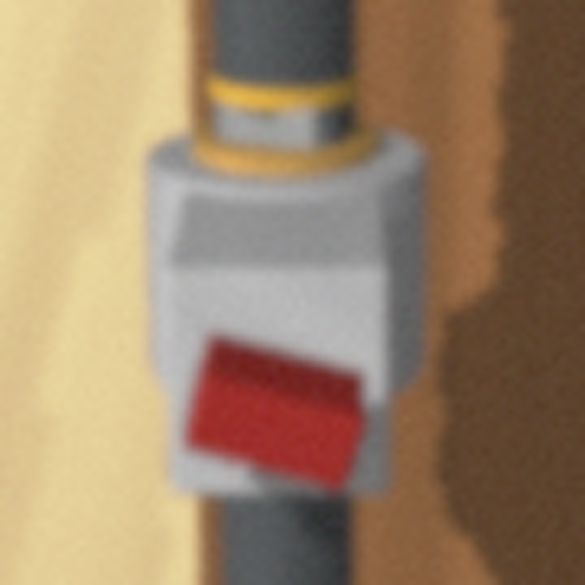

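Run:
```python
from h import *
p,R,s=pose();print(loc(p))
th=.355
plan(wld(34*np.sin(th),-13.2,34*np.cos(th)),Rt(YAW,th))
```

```text
[ 35.  -13.3  90.9]
shift mm in tool axes [-0.1 -0.7 63.4] rotvec tool [-0.008 -0.004 -0.003] q [-0.09  0.49  1.2  -0.13  1.79 -0.38] t 4.35 F [ 0.5  0.1 -0.9] op 0.0932
```

{"name": "step_arm", "arguments": {
  "targets": [
    {"tx": 0,"ty": 0,"tz": 15,"ax": 0,"ay": 0,"az": 0,"grip": 0},
    {"tx": 0,"ty": 0,"tz": 20,"ax": 0,"ay": 0,"az": 0,"grip": 80},
    {"tx": 0,"ty": 0,"tz": 18,"ax": 0,"ay": 0,"az": 0,"grip": 80},
    {"tx": 0,"ty": 0,"tz": 9,"ax": 0,"ay": 0,"az": 0,"grip": 100},
    {"tx": 0,"ty": 0,"tz": 0,"ax": 0,"ay": 0,"az": 0,"grip": 130}
  ],
  "squeeze": 15
}}

```text
t: 4.85
tool_pos: [0.5729, -0.0551, 0.1212]
orientation: [-1.734, -2.321, 0.42]
force: [-0.5, -1.0, -1.0]
opening: 0.0658
```

Run:
```python
from h import *
p,R,s=pose();print(loc(p))
th=.355
plan(wld(34*np.sin(th),-13.2,34*np.cos(th)),Rt(YAW,th));cam('wrist','w4')
```

```text
[ 12.1 -13.8  36.2]
shift mm in tool axes [0.6 1.3 4.1] rotvec tool [-0.003 -0.003 -0.006] q [-0.1   0.47  1.32 -0.13  1.68 -0.38] t 4.85 F [-0.5 -1.  -1. ] op 0.0658
```

View pics/w4.png

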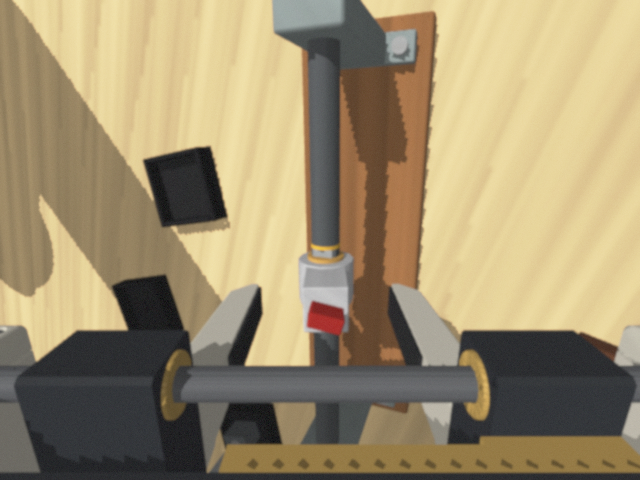

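{"name": "step_arm", "arguments": {
  "targets": [
    {"tx": 0,"ty": 0,"tz": 1,"ax": 0,"ay": 0,"az": 0,"grip": 160},
    {"tx": 0,"ty": 0,"tz": 0,"ax": 0,"ay": 0,"az": 0,"grip": 200},
    {"tx": 0,"ty": 0,"tz": 0,"ax": 0,"ay": 0,"az": 0,"grip": 255},
    {"tx": 0,"ty": 0,"tz": 0,"ax": 0,"ay": 0,"az": 0,"grip": 255},
    {"tx": 0,"ty": 0,"tz": 0,"ax": 0,"ay": 0,"az": 0,"grip": 255}
  ],
  "squeeze": 15
}}

```text
t: 5.4
tool_pos: [0.5732, -0.0549, 0.1199]
orientation: [-1.733, -2.321, 0.423]
force: [-5.6, -1.1, 11.5]
opening: 0.022
```

Run:
```python
from h import *
p,R,s=pose();print(loc(p))
th=.355
plan(wld(34*np.sin(th),-13.2,34*np.cos(th)),Rt(YAW,th));cam('wrist','w5')
```

```text
[ 12.4 -13.8  34.9]
shift mm in tool axes [0.6 0.5 3. ] rotvec tool [-0.005 -0.002 -0.006] q [-0.1   0.48  1.32 -0.13  1.68 -0.38] t 5.4 F [-5.6 -1.1 11.5] op 0.022
```

View pics/w5.png

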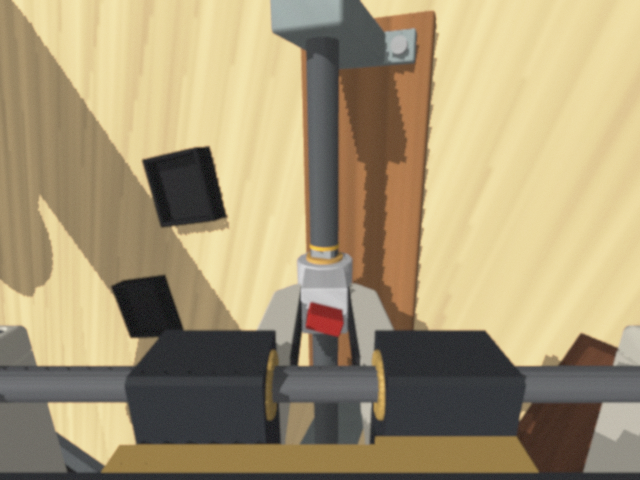

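{"name": "step_arm", "arguments": {
  "targets": [
    {"tx": 0,"ty": 0,"tz": -1,"ax": 0,"ay": 0,"az": 0,"grip": 255},
    {"tx": 0,"ty": -2.2,"tz": 0,"ax": -0.06,"ay": 0,"az": 0,"grip": 255},
    {"tx": 0,"ty": -2.2,"tz": 0,"ax": -0.06,"ay": 0,"az": 0,"grip": 255},
    {"tx": 0,"ty": -2.2,"tz": 0,"ax": -0.06,"ay": 0,"az": 0,"grip": 255},
    {"tx": 0,"ty": -2.2,"tz": 0,"ax": -0.06,"ay": 0,"az": 0,"grip": 255},
    {"tx": 0,"ty": -2.2,"tz": 0,"ax": -0.06,"ay": 0,"az": 0,"grip": 255},
    {"tx": 1,"ty": -2,"tz": 0,"ax": -0.05,"ay": 0,"az": 0,"grip": 255},
    {"tx": 1.5,"ty": 0,"tz": 0,"ax": 0,"ay": 0,"az": 0,"grip": 255},
    {"tx": 0,"ty": 0,"tz": 0,"ax": 0,"ay": 0,"az": 0,"grip": 255}
  ],
  "squeeze": 30
}}

```text
t: 6.35
tool_pos: [0.5601, -0.0562, 0.1225]
orientation: [-1.876, -2.511, 0.015]
force: [1.5, -2.9, -8.4]
opening: 0.0218
```

Run:
```python
from h import *
p,R,s=pose();print(loc(p))
plan(wld(0,-10.5,36),Rt(YAW,0));cam('wrist','w6')
```

```text
[ -0.5 -11.2  37.5]
shift mm in tool axes [0.7 0.5 1.5] rotvec tool [-0.012 -0.    -0.007] q [-0.19  0.12  1.7  -0.01  1.33 -0.47] t 6.35 F [ 1.5 -2.9 -8.4] op 0.0218
```

View pics/w6.png

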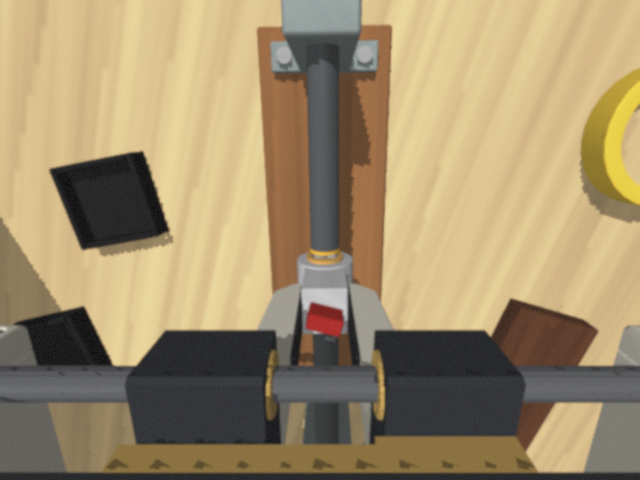

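Run:
```python
from h import *
c=cam('wrist');s=cam('side','s6')
a=c['frame'][235:300,285:365];cv2.imwrite('pics/w6z.png',cv2.resize(a,None,fx=8,fy=8,interpolation=cv2.INTER_CUBIC))
a=s['frame'][225:300,290:350];cv2.imwrite('pics/s6z.png',cv2.resize(a,None,fx=8,fy=8,interpolation=cv2.INTER_CUBIC))
```

```text
(no output)
```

View pics/w6z.png

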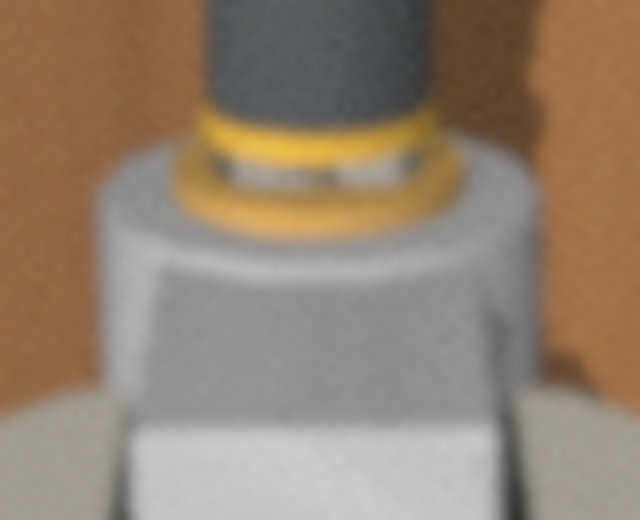

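View pics/s6z.png

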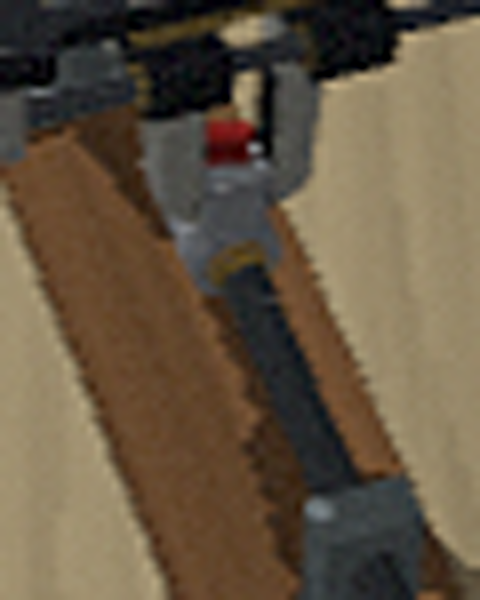

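Run:
```python
from h import *
c=cam('wrist')
W=lambda u,v:(c,285+u/8,235+v/8)
print('ring', [loc(onz(*W(320,v),.0935)) for v in (125,143,162)])
print('collar front edge top z16',[loc(onz(*W(320,v),.101)) for v in (245,258,270)])
print('boss top front edge',loc(onz(*W(320,428),.125)), 'sides', loc(onz(*W(132,428),.125)),loc(onz(*W(502,428),.125)))
print('collar sides z0',loc(onz(*W(100,195),.085)),loc(onz(*W(540,195),.085)),'rod',loc(onz(*W(212,60),.085)),loc(onz(*W(433,60),.085)))
```

```text
ring [array([0.7, 9.6, 8.5]), array([0.6, 8.3, 8.5]), array([0.6, 6.9, 8.5])]
collar front edge top z16 [array([ 0.7,  3.7, 16. ]), array([ 0.7,  2.8, 16. ]), array([ 0.7,  1.9, 16. ])]
boss top front edge [ 1.   1.4 40. ] sides [-9.9  1.4 40. ] [11.5  1.4 40. ]
collar sides z0 [-15.3   1.6   0. ] [16.2  1.5  0. ] rod [-7.1 11.7  0. ] [ 8.5 11.6  0. ]
```

{"name": "step_arm", "arguments": {
  "targets": [
    {"tx": 0.7,"ty": 0,"tz": 1,"ax": -0.012,"ay": 0,"az": 0,"grip": 255},
    {"tx": 0,"ty": 0,"tz": 0,"ax": 0,"ay": 0,"az": 0,"grip": 255},
    {"tx": 0,"ty": 0,"tz": 0,"ax": 0,"ay": 0,"az": 0,"grip": 255}
  ]
}}

```text
t: 6.85
tool_pos: [0.5598, -0.0558, 0.1224]
orientation: [-1.879, -2.517, 0.001]
force: [-4.4, -4.7, -0.4]
opening: 0.0216
```

Run:
```python
from h import *
p,R,s=pose();print(loc(p))
plan(wld(0,-10.5,36),Rt(YAW,0))
```

```text
[ -0.7 -10.7  37.4]
shift mm in tool axes [0.2 0.7 1.4] rotvec tool [-0.001  0.    -0.007] q [-0.19  0.11  1.72 -0.    1.32 -0.48] t 6.85 F [-4.4 -4.7 -0.4] op 0.0216
```

{"name": "step_arm", "arguments": {
  "targets": [
    {"tx": 0,"ty": 0,"tz": 0,"ax": 0,"ay": 0,"az": 0,"grip": 150},
    {"tx": 0,"ty": 0,"tz": 0,"ax": 0,"ay": 0,"az": 0,"grip": 60},
    {"tx": 0,"ty": 0,"tz": -5,"ax": 0,"ay": 0,"az": 0,"grip": 0},
    {"tx": 0,"ty": 0,"tz": -30,"ax": 0,"ay": 0,"az": 0,"grip": 0},
    {"tx": 0,"ty": 0,"tz": -40,"ax": 0,"ay": 0,"az": 0,"grip": 0},
    {"tx": -20,"ty": 0,"tz": -10,"ax": 0,"ay": 0,"az": 0,"grip": 0},
    {"tx": -40,"ty": 0,"tz": 0,"ax": 0,"ay": 0,"az": 0,"grip": 0},
    {"tx": -20,"ty": 0,"tz": 0,"ax": 0,"ay": 0,"az": 0,"grip": 0},
    {"tx": 0,"ty": 0,"tz": 0,"ax": 0,"ay": 0,"az": 0,"grip": 0},
    {"tx": 0,"ty": 0,"tz": 0,"ax": 0,"ay": 0,"az": 0,"grip": 0}
  ]
}}

```text
t: 7.85
tool_pos: [0.583, -0.1319, 0.207]
orientation: [1.881, 2.516, 0.003]
force: [0.0, -0.3, 0.2]
opening: 0.0924
```

Run:
```python
from h import *
p,R,s=pose();print(loc(p))
plan(wld(0,-90,125),Rt(YAW,0));c=cam('wrist','w7');print(proj(c,wld(0,-10,20)))
a=c['frame'][60:220,250:410];cv2.imwrite('pics/w7z.png',cv2.resize(a,None,fx=3.7,fy=3.7,interpolation=cv2.INTER_CUBIC))
```

```text
[ -0.6 -90.2 122. ]
shift mm in tool axes [ 0.2  0.6 -3. ] rotvec tool [ 0.002 -0.001 -0.008] q [-0.31  0.14  1.53  0.    1.48 -0.6 ] t 7.85 F [ 0.  -0.3  0.2] op 0.0924
[322.73213348 136.28684054]
```

View pics/w7.png

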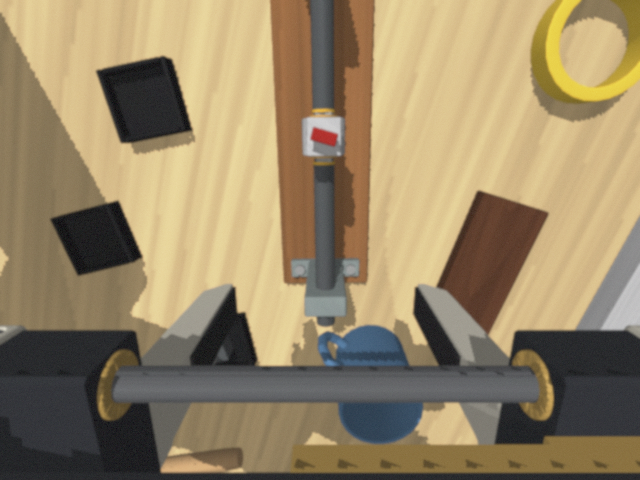

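View pics/w7z.png

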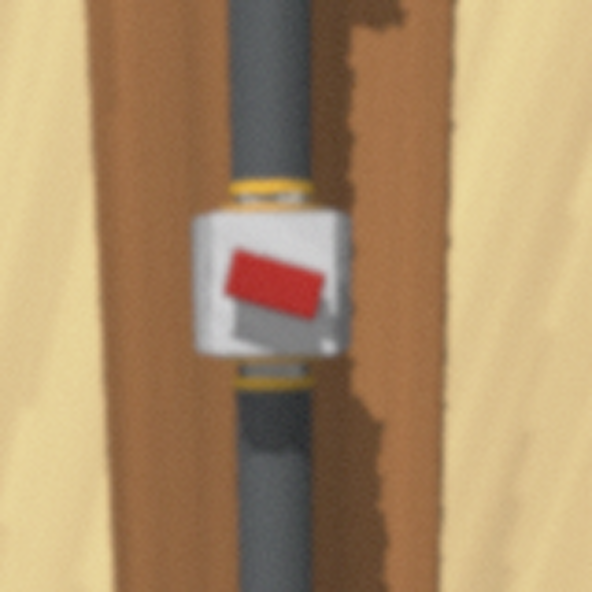

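Run:
```python
from h import *
c=cam('wrist');f=c['frame']
W=lambda u,v:(c,250+u/3.7,60+v/3.7)
hsv=cv2.cvtColor(f,cv2.COLOR_BGR2HSV)
# ring rows along center columns
col=hsv[95:175,318:330].astype(float).mean(1)
for r,x in zip(range(95,175),col): 
    if (r<118 or r>153): print(r,x.round().astype(int).tolist(),end=' ')
print()
print('rings',loc(onz(*W(272,187),.0932)),loc(onz(*W(275,384),.0932)))
print('boss',loc(onz(*W(272,211),.125)),loc(onz(*W(272,355),.125)))
m=((hsv[...,0]<8)|(hsv[...,0]>172))&(hsv[...,1]>150)&(hsv[...,2]>110)
m[:, :300]=0;m[:,350:]=0;m[170:]=0
n,lab,st,ce=cv2.connectedComponentsWithStats(m.astype(np.uint8));i=1+st[1:,4].argmax();print(st[i],ce[i])
ys,xs=np.where(lab==i);P=np.array([loc(onz(c,x,y,.138))[:2] for x,y in zip(xs,ys)],np.float32)
print(cv2.minAreaRect(P),P.mean(0))
```

```text
95 [101, 14, 90] 96 [97, 10, 90] 97 [98, 13, 90] 98 [99, 11, 90] 99 [100, 13, 89] 100 [98, 11, 90] 101 [100, 12, 89] 102 [101, 11, 89] 103 [103, 12, 90] 104 [97, 14, 90] 105 [98, 11, 90] 106 [100, 12, 90] 107 [58, 4, 90] 108 [18, 60, 114] 109 [20, 129, 161] 110 [20, 164, 204] 111 [21, 170, 215] 112 [20, 146, 200] 113 [19, 88, 167] 114 [17, 54, 158] 115 [17, 85, 183] 116 [18, 116, 202] 117 [17, 98, 203] 154 [80, 3, 140] 155 [14, 7, 143] 156 [17, 30, 139] 157 [18, 72, 130] 158 [18, 90, 126] 159 [17, 57, 117] 160 [16, 22, 108] 161 [18, 26, 110] 162 [19, 76, 121] 163 [20, 134, 136] 164 [20, 163, 139] 165 [20, 149, 123] 166 [20, 98, 90] 167 [20, 27, 67] 168 [97, 12, 60] 169 [94, 13, 60] 170 [101, 12, 60] 171 [83, 12, 60] 172 [98, 12, 61] 173 [99, 14, 61] 174 [98, 15, 59] 
rings [0.7 8.1 8.2] [  0.9 -29.    8.2]
boss [ 0.7  2.1 40. ] [  0.5 -21.7  40. ]
[312 130  25  16 260] [323.94230769 137.56153846]
((0.8650941848754883, -10.247169494628906), (6.428473949432373, 14.216817855834961), 74.05460357666016) [  0.853077 -10.229227]
```

Run:
```python
from h import *
h=wld(0,-10.2,0);a=.556
plan(np.r_[h[:2]-.08*np.array([np.cos(a),np.sin(a)]),.208],Rt(a-np.pi/2))
```

```text
shift mm in tool axes [ 58.1 -77.1  -1.1] rotvec tool [ 1.000e-03 -2.000e-03  1.303e+00] q [-0.31  0.14  1.53  0.    1.48 -0.6 ] t 7.95 F [ 0.5  1.2 -0.7] op 0.0928
```

{"name": "step_arm", "arguments": {
  "targets": [
    {"tx": 14,"ty": -19,"tz": 0,"ax": 0,"ay": 0,"az": 0,"grip": 0},
    {"tx": 22,"ty": -29,"tz": 0,"ax": 0,"ay": 0,"az": 0,"grip": 0},
    {"tx": 22,"ty": -29,"tz": 0,"ax": 0,"ay": 0,"az": 0.05,"grip": 0},
    {"tx": 0,"ty": 0,"tz": 0,"ax": 0,"ay": 0,"az": 0.14,"grip": 0},
    {"tx": 0,"ty": 0,"tz": 0,"ax": 0,"ay": 0,"az": 0.14,"grip": 0},
    {"tx": 0,"ty": 0,"tz": 0,"ax": 0,"ay": 0,"az": 0.14,"grip": 0},
    {"tx": 0,"ty": 0,"tz": 0,"ax": 0,"ay": 0,"az": 0.14,"grip": 0},
    {"tx": 0,"ty": 0,"tz": 0,"ax": 0,"ay": 0,"az": 0.14,"grip": 0},
    {"tx": 0,"ty": 0,"tz": 0,"ax": 0,"ay": 0,"az": 0.14,"grip": 0},
    {"tx": 0,"ty": 0,"tz": 0,"ax": 0,"ay": 0,"az": 0.14,"grip": 0},
    {"tx": 0,"ty": 0,"tz": 0,"ax": 0,"ay": 0,"az": 0.14,"grip": 0},
    {"tx": 0,"ty": 0,"tz": 0,"ax": 0,"ay": 0,"az": 0.13,"grip": 0},
    {"tx": 0,"ty": 0,"tz": 0,"ax": 0,"ay": 0,"az": 0,"grip": 0},
    {"tx": 0,"ty": 0,"tz": 0,"ax": 0,"ay": 0,"az": 0,"grip": 0}
  ]
}}

```text
t: 9.35
tool_pos: [0.4927, -0.0976, 0.2072]
orientation: [-3.017, -0.874, -0.003]
force: [0.1, -0.9, 0.4]
opening: 0.0928
```

```bash
cat >> h.py <<'E'
def redblob(c,box,z,minv=90):
    hsv=cv2.cvtColor(c['frame'],cv2.COLOR_BGR2HSV)
    m=((hsv[...,0]<9)|(hsv[...,0]>171))&(hsv[...,1]>140)&(hsv[...,2]>minv)
    k=np.zeros_like(m);x0,y0,x1,y1=box;k[y0:y1,x0:x1]=1;m&=k
    n,lab,st,ce=cv2.connectedComponentsWithStats(m.astype(np.uint8));i=1+st[1:,4].argmax()
    ys,xs=np.where(lab==i);P=np.array([onz(c,x,y,z)[:2] for x,y in zip(xs,ys)])
    r=cv2.minAreaRect(((P-P.mean(0))*1e3).astype(np.float32))
    return P.mean(0)+np.array(r[0])/1e3,r[1],r[2],st[i]
E
python3 - <<'E'
from h import *
p,R,s=pose();print(p)
c=cam('wrist','w8');print(redblob(c,(200,60,450,250),.138),proj(c,wld(0,-10.2,53)))
E
```

```text
[ 0.49272407 -0.09760559  0.20715544]
(array([ 0.5612066 , -0.05494302]), (14.511317253112793, 6.554910182952881), 1.0699974298477173, array([313, 127,  21,  25, 269], dtype=int32)) [322.44088955 140.71068606]
```

View pics/w8.png

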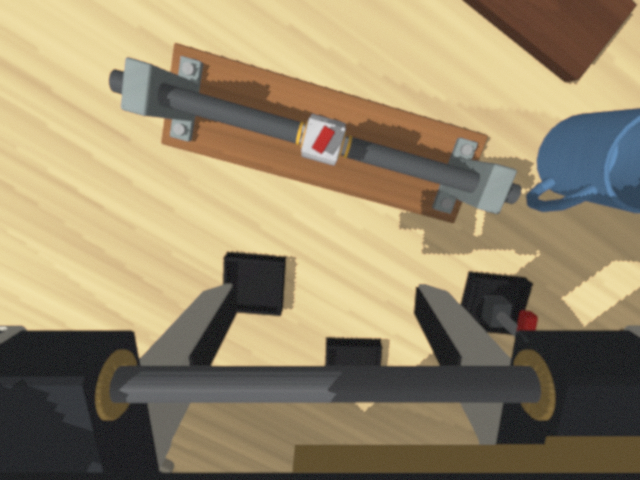

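Run:
```python
from h import *
p,R,s=pose();c=cam('wrist');print(c['cx'],c['cy'])
for y in(-46.5,0,46.5):
  for z in(14,): print(y,z,proj(c,p+R@np.array([-7.5,y,z])/1e3),proj(c,p+R@np.array([7.5,y,z])/1e3),proj(c,p+R@np.array([0,y,z])/1e3))
C=-c['R'].T@c['t'];print('cam in tool',R.T@(C-p)*1e3, 'axes in tool',(c['R']@R).round(4))
for n in('w7','w8'):
  a=cv2.imread(f'pics/{n}.png')[270:330,205:445];cv2.imwrite(f'pics/{n}f.png',cv2.resize(a,None,fx=3.3,fy=3.3,interpolation=cv2.INTER_CUBIC))
```

```text
324.7763505496167 243.07993702256599
-46.5 14 [233.84857107 314.35802509] [231.6096459 288.2513925] [232.74250649 301.46093406]
0 14 [321.93025746 314.28340711] [321.82521365 288.16903774] [321.87836429 301.38252905]
46.5 14 [410.05101154 314.20875603] [412.08176541 288.08664557] [411.05423074 301.30408885]
cam in tool [  82.51041256    1.70418883 -152.10479213] axes in tool [[-1.200e-03  1.000e+00  5.000e-04]
 [-9.564e-01 -1.000e-03 -2.920e-01]
 [-2.920e-01 -9.000e-04  9.564e-01]]
```

View pics/w8f.png

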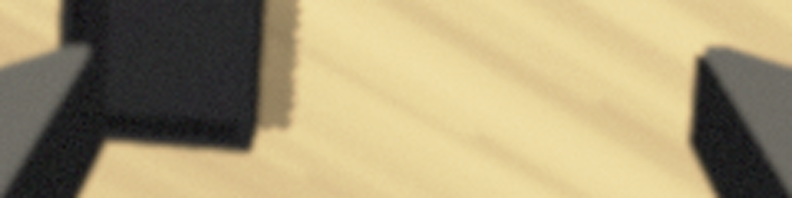

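Run:
```python
from h import *
plan([.508,-.308,.17],Rt(.556-np.pi/2))
```

```text
shift mm in tool axes [-99.2 185.8  37.1] rotvec tool [ 0.    -0.002  0.006] q [-0.3  -0.12  1.79  0.    1.47  0.71] t 9.45 F [-0.5  0.4 -0.3] op 0.0925
```

{"name": "step_arm", "arguments": {
  "targets": [
    {"tx": -10,"ty": 15,"tz": 0,"ax": 0,"ay": 0,"az": 0,"grip": 0},
    {"tx": -19,"ty": 35,"tz": 0,"ax": 0,"ay": 0,"az": 0,"grip": 0},
    {"tx": -20,"ty": 38,"tz": 0,"ax": 0,"ay": 0,"az": 0,"grip": 0},
    {"tx": -20,"ty": 38,"tz": 12,"ax": 0,"ay": 0,"az": 0,"grip": 0},
    {"tx": -20,"ty": 38,"tz": 15,"ax": 0,"ay": 0,"az": 0,"grip": 0},
    {"tx": -10,"ty": 22,"tz": 10,"ax": 0,"ay": 0,"az": 0,"grip": 0},
    {"tx": 0,"ty": 0,"tz": 0,"ax": 0,"ay": 0,"az": 0,"grip": 0},
    {"tx": 0,"ty": 0,"tz": 0,"ax": 0,"ay": 0,"az": 0,"grip": 0}
  ]
}}

```text
t: 10.25
tool_pos: [0.5072, -0.3084, 0.1695]
orientation: [-3.018, -0.866, -0.002]
force: [-0.2, 0.6, 0.7]
opening: 0.0931
```

Run:
```python
from h import *
p,R,s=pose();print(p)
c=cam('wrist','w9');print(redblob(c,(200,60,450,360),.079))
C=-c['R'].T@c['t'];print('cam in tool',R.T@(C-p)*1e3)
```

```text
[ 0.50720409 -0.30835115  0.1695303 ]
(array([ 0.5103686 , -0.30734294]), (55.07892990112305, 11.692845344543457), 32.30549240112305, array([ 316,  213,   17,   73, 1125], dtype=int32))
cam in tool [  82.50978319    1.72803376 -152.12156752]
```

View pics/w9.png

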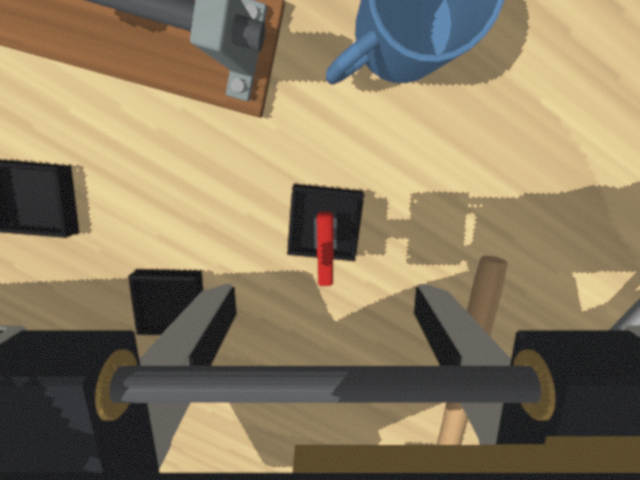

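Run:
```python
from h import *
plan([.5087,-.3067,.068],Rt(.564-np.pi/2))
```

```text
shift mm in tool axes [  1.3  -0.4 102.2] rotvec tool [-0.    -0.002 -0.004] q [-0.63  0.15  1.58  0.    1.41  0.38] t 10.3 F [ 0.4  0.6 -0.2] op 0.093
```

{"name": "step_arm", "arguments": {
  "targets": [
    {"tx": 1.3,"ty": -0.4,"tz": 20,"ax": 0,"ay": 0,"az": 0,"grip": 0},
    {"tx": 0,"ty": 0,"tz": 40,"ax": 0,"ay": 0,"az": 0,"grip": 0},
    {"tx": 0,"ty": 0,"tz": 30,"ax": 0,"ay": 0,"az": 0,"grip": 50},
    {"tx": 0,"ty": 0,"tz": 12,"ax": 0,"ay": 0,"az": 0,"grip": 120},
    {"tx": 0,"ty": 0,"tz": 0,"ax": 0,"ay": 0,"az": 0,"grip": 180},
    {"tx": 0,"ty": 0,"tz": 0,"ax": 0,"ay": 0,"az": 0,"grip": 220},
    {"tx": 0,"ty": 0,"tz": 0,"ax": 0,"ay": 0,"az": 0,"grip": 255},
    {"tx": 0,"ty": 0,"tz": 0,"ax": 0,"ay": 0,"az": 0,"grip": 255},
    {"tx": 0,"ty": 0,"tz": 0,"ax": 0,"ay": 0,"az": 0,"grip": 255},
    {"tx": 0,"ty": 0,"tz": 0,"ax": 0,"ay": 0,"az": 0,"grip": 255}
  ],
  "squeeze": 25
}}

```text
t: 11.3
tool_pos: [0.509, -0.3077, 0.0687]
orientation: [3.019, 0.866, 0.004]
force: [0.2, 0.1, -0.8]
opening: 0.0332
```

Run:
```python
from h import *
p,R,s=pose();print(p)
plan([.5087,-.3067,.068],Rt(.564-np.pi/2))
c=cam('wrist','w10')
```

```text
[ 0.50895419 -0.30773436  0.06874062]
shift mm in tool axes [ 0.3 -1.   0.7] rotvec tool [ 0.001 -0.002 -0.005] q [-0.63  0.25  1.66  0.    1.23  0.38] t 11.3 F [ 0.2  0.1 -0.8] op 0.0332
```

View pics/w10.png

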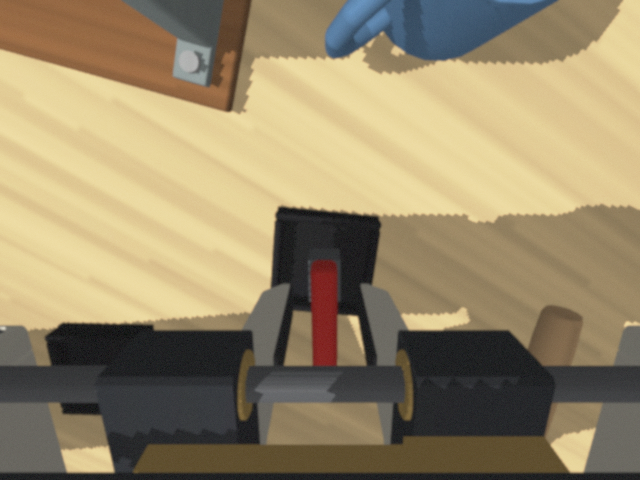

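Fingers are still closing round the bar (bar between columns 312–337, fingertips 288/362), centred; keep closing.

{"name": "step_arm", "arguments": {
  "targets": [
    {"tx": 0,"ty": 0,"tz": 0,"ax": 0,"ay": 0,"az": 0,"grip": 255},
    {"tx": 0,"ty": 0,"tz": 0,"ax": 0,"ay": 0,"az": 0,"grip": 255},
    {"tx": 0,"ty": 0,"tz": 0,"ax": 0,"ay": 0,"az": 0,"grip": 255},
    {"tx": 0,"ty": 0,"tz": 0,"ax": 0,"ay": 0,"az": 0,"grip": 255}
  ],
  "squeeze": 25
}}

```text
t: 11.75
tool_pos: [0.5086, -0.3075, 0.068]
orientation: [-3.02, -0.866, -0.003]
force: [-1.0, -0.4, 0.5]
opening: 0.0119
```

Run:
```python
from h import *
p,R,s=pose();print(p)
plan([.5087,-.3067,.068],Rt(.564-np.pi/2))
c=cam('wrist','w11')
```

```text
[ 0.50862066 -0.30748725  0.06803749]
shift mm in tool axes [ 0.5 -0.6  0. ] rotvec tool [ 0.    -0.002 -0.005] q [-0.63  0.25  1.66  0.    1.23  0.38] t 11.75 F [-1.  -0.4  0.5] op 0.0119
```

View pics/w11.png

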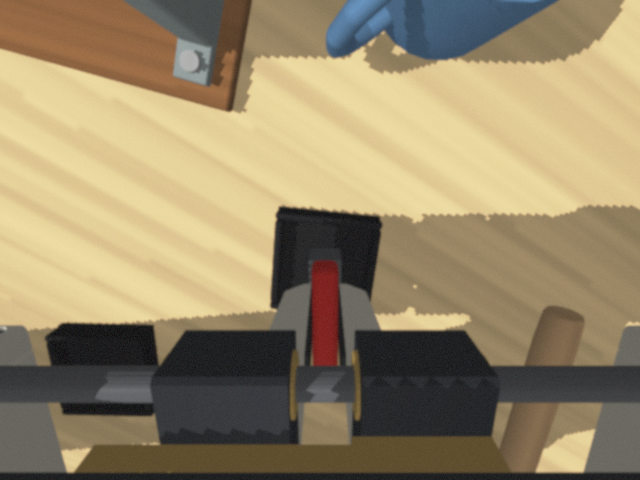

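{"name": "step_arm", "arguments": {
  "targets": [
    {"tx": 0,"ty": 0,"tz": -8,"ax": 0,"ay": 0,"az": 0,"grip": 255},
    {"tx": 0,"ty": 0,"tz": -20,"ax": 0,"ay": 0,"az": 0,"grip": 255},
    {"tx": 0,"ty": 0,"tz": -35,"ax": 0,"ay": 0,"az": 0,"grip": 255},
    {"tx": 0,"ty": 0,"tz": -40,"ax": 0,"ay": 0,"az": 0,"grip": 255},
    {"tx": 0,"ty": 0,"tz": -40,"ax": 0,"ay": 0,"az": 0,"grip": 255},
    {"tx": 0,"ty": 0,"tz": -22,"ax": 0,"ay": 0,"az": 0,"grip": 255},
    {"tx": 0,"ty": 0,"tz": 0,"ax": 0,"ay": 0,"az": 0,"grip": 255}
  ]
}}

```text
t: 12.5
tool_pos: [0.5102, -0.3088, 0.2385]
orientation: [3.014, 0.865, 0.011]
force: [-0.2, 0.2, -2.1]
opening: 0.0119
```

Run:
```python
from h import *
plan([.5600,-.0543,.233],Rt(.017+np.pi/2))
c=cam('wrist','w12');c=cam('side','s12');c=cam('scene','c12')
```

```text
shift mm in tool axes [ 177.1 -189.5    4.8] rotvec tool [ 0.009  0.009 -2.6  ] q [-0.63  0.11  1.5   0.    1.52  0.38] t 12.5 F [-0.2  0.2 -2.1] op 0.0119
```

View pics/w12.png

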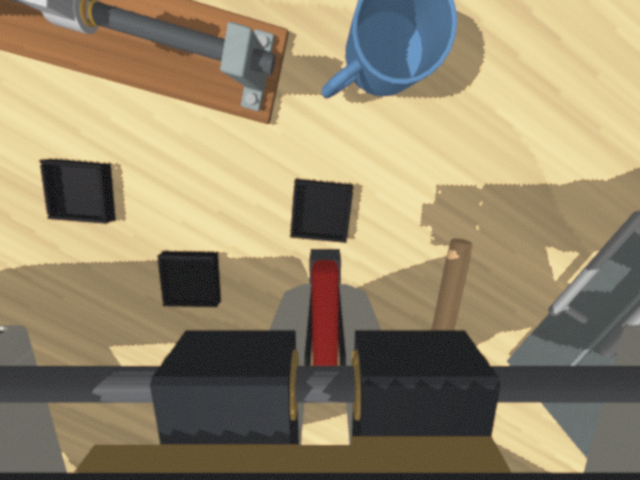

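View pics/s12.png

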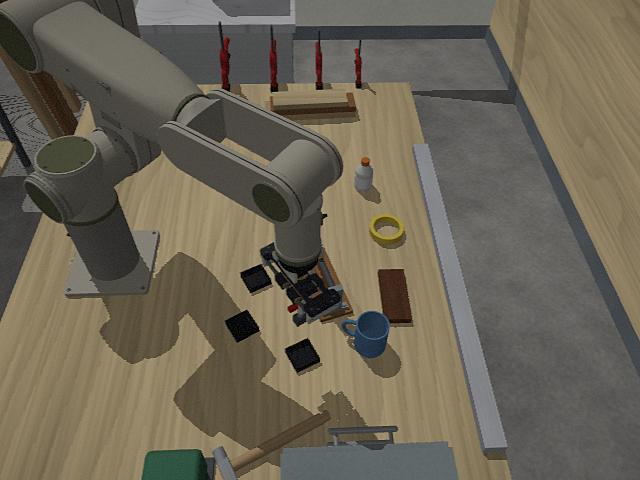

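{"name": "step_arm", "arguments": {
  "targets": [
    {"tx": 10,"ty": -10,"tz": 0,"ax": 0,"ay": 0,"az": 0,"grip": 255},
    {"tx": 25,"ty": -25,"tz": 0,"ax": 0,"ay": 0,"az": 0,"grip": 255},
    {"tx": 30,"ty": -32,"tz": 0,"ax": 0,"ay": 0,"az": 0,"grip": 255},
    {"tx": 30,"ty": -32,"tz": 0,"ax": 0,"ay": 0,"az": 0,"grip": 255},
    {"tx": 30,"ty": -32,"tz": 0,"ax": 0,"ay": 0,"az": 0,"grip": 255},
    {"tx": 28,"ty": -32,"tz": 0,"ax": 0,"ay": 0,"az": 0,"grip": 255},
    {"tx": 24,"ty": -26,"tz": 0,"ax": 0,"ay": 0,"az": -0.1,"grip": 255},
    {"tx": 0,"ty": 0,"tz": 0,"ax": 0,"ay": 0,"az": -0.14,"grip": 255},
    {"tx": 0,"ty": 0,"tz": 0,"ax": 0,"ay": 0,"az": -0.14,"grip": 255},
    {"tx": 0,"ty": 0,"tz": 0,"ax": 0,"ay": 0,"az": -0.14,"grip": 255},
    {"tx": 0,"ty": 0,"tz": 0,"ax": 0,"ay": 0,"az": -0.14,"grip": 255},
    {"tx": 0,"ty": 0,"tz": 0,"ax": 0,"ay": 0,"az": -0.14,"grip": 255},
    {"tx": 0,"ty": 0,"tz": 0,"ax": 0,"ay": 0,"az": -0.14,"grip": 255},
    {"tx": 0,"ty": 0,"tz": 0,"ax": 0,"ay": 0,"az": -0.14,"grip": 255},
    {"tx": 0,"ty": 0,"tz": 0,"ax": 0,"ay": 0,"az": -0.14,"grip": 255},
    {"tx": 0,"ty": 0,"tz": 0,"ax": 0,"ay": 0,"az": -0.14,"grip": 255},
    {"tx": 0,"ty": 0,"tz": 0,"ax": 0,"ay": 0,"az": -0.14,"grip": 255},
    {"tx": 0,"ty": 0,"tz": 0,"ax": 0,"ay": 0,"az": -0.14,"grip": 255},
    {"tx": 0,"ty": 0,"tz": 0,"ax": 0,"ay": 0,"az": -0.14,"grip": 255},
    {"tx": 0,"ty": 0,"tz": 0,"ax": 0,"ay": 0,"az": -0.14,"grip": 255}
  ]
}}

```text
t: 14.65
tool_pos: [0.557, -0.0522, 0.2311]
orientation: [-1.012, -2.972, -0.001]
force: [-0.6, 0.2, -1.7]
opening: 0.0116
```

{"name": "step_arm", "arguments": {
  "targets": [
    {"tx": 0,"ty": 0,"tz": 0,"ax": 0,"ay": 0,"az": -0.14,"grip": 255},
    {"tx": 0,"ty": 0,"tz": 0,"ax": 0,"ay": 0,"az": -0.14,"grip": 255},
    {"tx": 0,"ty": 0,"tz": 0,"ax": 0,"ay": 0,"az": -0.14,"grip": 255},
    {"tx": 0,"ty": 0,"tz": 0,"ax": 0,"ay": 0,"az": -0.14,"grip": 255},
    {"tx": 0,"ty": 0,"tz": 0,"ax": 0,"ay": 0,"az": -0.1,"grip": 255},
    {"tx": 0,"ty": 0,"tz": 0,"ax": 0,"ay": 0,"az": 0,"grip": 255},
    {"tx": 0,"ty": 0,"tz": 0,"ax": 0,"ay": 0,"az": 0,"grip": 255}
  ]
}}

```text
t: 15.35
tool_pos: [0.5575, -0.0527, 0.232]
orientation: [-0.009, -3.141, -0.002]
force: [0.0, 0.7, -0.9]
opening: 0.0115
```

Run:
```python
from h import *
plan([.5600,-.0543,.233],Rt(.017+np.pi/2))
p,R,s=pose()
c=cam('wrist','w13')
C=-c['R'].T@c['t'];print('cam in tool',R.T@(C-p)*1e3)
```

```text
shift mm in tool axes [-2.5 -1.6 -1. ] rotvec tool [ 0.001 -0.    -0.022] q [-0.19  0.02  1.6   0.    1.52 -1.75] t 15.35 F [ 0.   0.7 -0.9] op 0.0115
cam in tool [  79.97635239   -0.98729481 -152.08229949]
```

View pics/w13.png

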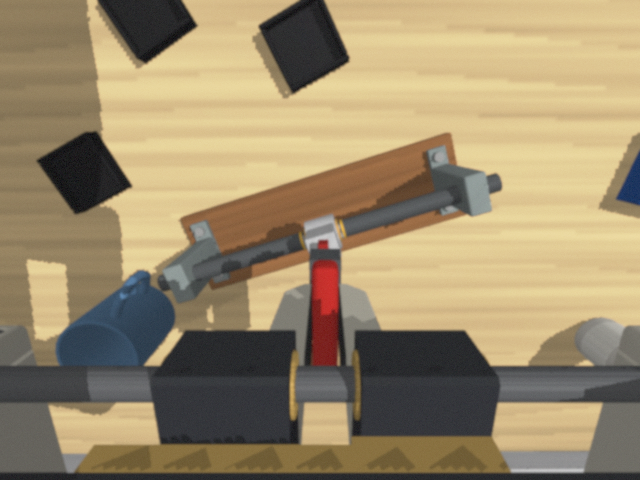

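{"name": "step_arm", "arguments": {
  "targets": [
    {"tx": -2.7,"ty": -1.3,"tz": 0,"ax": 0,"ay": 0,"az": -0.022,"grip": 255},
    {"tx": 0,"ty": 0,"tz": 12,"ax": 0,"ay": 0,"az": 0,"grip": 255},
    {"tx": 0,"ty": 0,"tz": 12,"ax": 0,"ay": 0,"az": 0,"grip": 255},
    {"tx": 0,"ty": 0,"tz": 0,"ax": 0,"ay": 0,"az": 0,"grip": 255},
    {"tx": 0,"ty": 0,"tz": 0,"ax": 0,"ay": 0,"az": 0,"grip": 255}
  ]
}}

```text
t: 15.9
tool_pos: [0.5603, -0.0546, 0.2082]
orientation: [0.03, -3.141, -0.002]
force: [0.6, -0.2, -0.9]
opening: 0.0116
```

Run:
```python
from h import *
plan([.5602,-.0540,.205],Rt(.017+np.pi/2))
p,R,s=pose()
c=cam('wrist','w14')
a=c['frame'][200:300,270:380];cv2.imwrite('pics/w14z.png',cv2.resize(a,None,fx=6,fy=6,interpolation=cv2.INTER_CUBIC))
C=-c['R'].T@c['t'];print('cam in tool',R.T@(C-p)*1e3)
```

```text
shift mm in tool axes [0.1 0.6 3.2] rotvec tool [ 0.001 -0.     0.002] q [-0.19  0.04  1.63  0.    1.47 -1.78] t 15.9 F [ 0.6 -0.2 -0.9] op 0.0116
cam in tool [  79.98796184   -1.02586835 -152.10298946]
```

View pics/w14z.png

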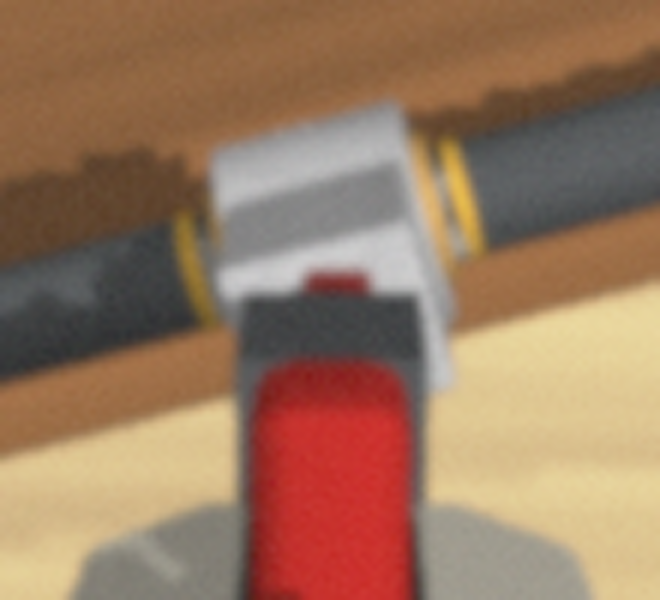

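{"name": "step_arm", "arguments": {
  "targets": [
    {"tx": 0,"ty": 0.8,"tz": 2,"ax": 0,"ay": 0,"az": 0,"grip": 255},
    {"tx": 0,"ty": 0,"tz": 3,"ax": 0,"ay": 0,"az": 0,"grip": 255},
    {"tx": 0,"ty": 0,"tz": 3,"ax": 0,"ay": 0,"az": 0,"grip": 255},
    {"tx": 0,"ty": 0,"tz": 2,"ax": 0,"ay": 0,"az": 0,"grip": 255},
    {"tx": 0,"ty": 0,"tz": 0,"ax": 0,"ay": 0,"az": 0,"grip": 255}
  ]
}}

```text
t: 16.45
tool_pos: [0.5607, -0.0539, 0.1989]
orientation: [-0.03, 3.14, 0.001]
force: [0.1, 0.1, -1.7]
opening: 0.012
```

Run:
```python
from h import *
plan([.5602,-.0540,.188],Rt(.017+np.pi/2))
```

```text
shift mm in tool axes [ 0.5 -0.1 10.9] rotvec tool [0.001 0.001 0.002] q [-0.19  0.05  1.64  0.    1.46 -1.78] t 16.45 F [ 0.1  0.1 -1.7] op 0.012
```

{"name": "step_arm", "arguments": {
  "targets": [
    {"tx": 0,"ty": 0,"tz": 3,"ax": 0,"ay": 0,"az": 0,"grip": 255},
    {"tx": 0,"ty": 0,"tz": 3,"ax": 0,"ay": 0,"az": 0,"grip": 255},
    {"tx": 0,"ty": 0,"tz": 3,"ax": 0,"ay": 0,"az": 0,"grip": 255},
    {"tx": 0,"ty": 0,"tz": 1,"ax": 0,"ay": 0,"az": 0,"grip": 255},
    {"tx": 0,"ty": 0,"tz": 0,"ax": 0,"ay": 0,"az": 0,"grip": 255}
  ]
}}

```text
t: 16.95
tool_pos: [0.5608, -0.0539, 0.1889]
orientation: [-0.03, 3.14, 0.001]
force: [-0.3, -0.0, -2.8]
opening: 0.0118
```

Run:
```python
from h import *
plan([.5602,-.0540,.188],Rt(.017+np.pi/2))
p,R,s=pose();print(s['wrist_torque'])
c=cam('wrist','w15')
a=c['frame'][200:300,270:380];cv2.imwrite('pics/w15z.png',cv2.resize(a,None,fx=6,fy=6,interpolation=cv2.INTER_CUBIC))
```

```text
shift mm in tool axes [ 0.6 -0.1  0.9] rotvec tool [0.001 0.001 0.002] q [-0.19  0.05  1.65  0.    1.44 -1.78] t 16.95 F [-0.3 -0.  -2.8] op 0.0118
[ 0.04082064  0.18489543 -0.00340879]
```

View pics/w15z.png

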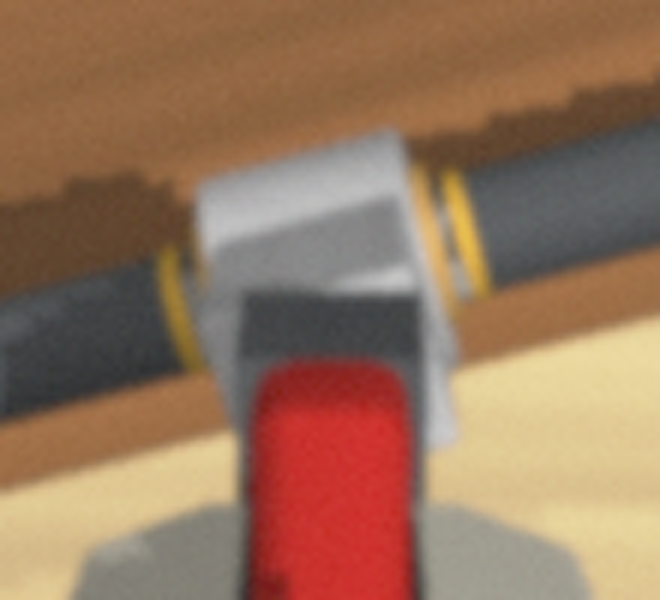

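{"name": "step_arm", "arguments": {
  "targets": [
    {"tx": 0,"ty": -0.1,"tz": 0,"ax": 0,"ay": 0,"az": 0.06,"grip": 255},
    {"tx": 0,"ty": -0.1,"tz": 0,"ax": 0,"ay": 0,"az": 0.1,"grip": 255},
    {"tx": 0,"ty": -0.1,"tz": 0,"ax": 0,"ay": 0,"az": 0.1,"grip": 255},
    {"tx": 0,"ty": -0.1,"tz": 0,"ax": 0,"ay": 0,"az": 0.1,"grip": 255},
    {"tx": 0,"ty": -0.1,"tz": 0,"ax": 0,"ay": 0,"az": 0.1,"grip": 255},
    {"tx": 0,"ty": -0.2,"tz": 0,"ax": 0,"ay": 0,"az": 0.12,"grip": 255},
    {"tx": 0,"ty": -0.2,"tz": 0,"ax": 0,"ay": 0,"az": 0.12,"grip": 255},
    {"tx": 0,"ty": -0.2,"tz": 0,"ax": 0,"ay": 0,"az": 0.12,"grip": 255},
    {"tx": 0,"ty": -0.2,"tz": 0,"ax": 0,"ay": 0,"az": 0.12,"grip": 255},
    {"tx": 0,"ty": -0.2,"tz": 0,"ax": 0,"ay": 0,"az": 0.12,"grip": 255},
    {"tx": 0,"ty": -0.2,"tz": 0,"ax": 0,"ay": 0,"az": 0.12,"grip": 255},
    {"tx": 0,"ty": -0.1,"tz": 0,"ax": 0,"ay": 0,"az": 0.12,"grip": 255},
    {"tx": 0,"ty": 0,"tz": 0,"ax": 0,"ay": 0,"az": 0,"grip": 255},
    {"tx": 0,"ty": 0,"tz": 0,"ax": 0,"ay": 0,"az": 0,"grip": 255}
  ],
  "squeeze": 40
}}

```text
t: 18.4
tool_pos: [0.5599, -0.0551, 0.1892]
orientation: [1.872, 2.522, 0.003]
force: [-0.9, 0.7, -2.6]
opening: 0.0116
```

Run:
```python
from h import *
plan([.5602,-.0540,.188],Rt(.017+np.pi/2))
p,R,s=pose();print(p,s['wrist_torque'])
c=cam('wrist','w16')
```

```text
shift mm in tool axes [0.9 0.6 1.2] rotvec tool [ 2.000e-03  1.000e-03 -1.294e+00] q [-0.19  0.05  1.65  0.    1.44 -0.48] t 18.4 F [-0.9  0.7 -2.6] op 0.0116
[ 0.55991507 -0.05506712  0.18922162] [0.29512522 0.36179767 0.04772704]
```

View pics/w16.png

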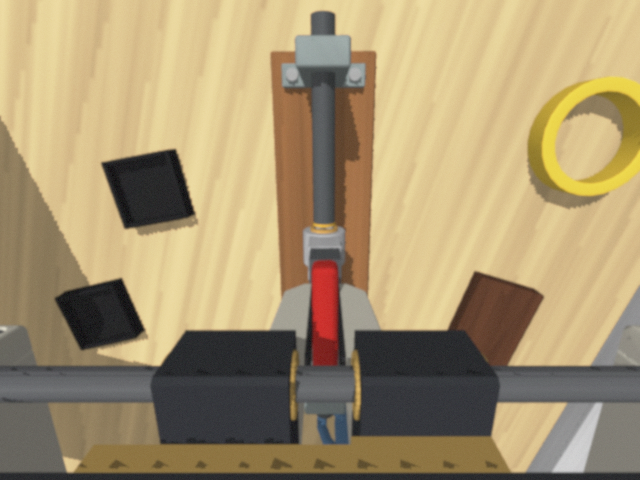

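{"name": "step_arm", "arguments": {
  "targets": [
    {"tx": 0,"ty": 0,"tz": 0,"ax": 0,"ay": 0,"az": 0,"grip": 150},
    {"tx": 0,"ty": 0,"tz": 0,"ax": 0,"ay": 0,"az": 0,"grip": 50},
    {"tx": 0,"ty": 0,"tz": 0,"ax": 0,"ay": 0,"az": 0,"grip": 0},
    {"tx": 0,"ty": 0,"tz": 0,"ax": 0,"ay": 0,"az": 0,"grip": 0},
    {"tx": 0,"ty": 0,"tz": -10,"ax": 0,"ay": 0,"az": 0,"grip": 0},
    {"tx": 0,"ty": 0,"tz": -25,"ax": 0,"ay": 0,"az": 0,"grip": 0},
    {"tx": 0,"ty": 0,"tz": -25,"ax": 0,"ay": 0,"az": 0,"grip": 0},
    {"tx": 0,"ty": 0,"tz": 0,"ax": 0,"ay": 0,"az": 0,"grip": 0},
    {"tx": 0,"ty": 0,"tz": 0,"ax": 0,"ay": 0,"az": 0,"grip": 0}
  ]
}}

```text
t: 19.35
tool_pos: [0.5605, -0.0555, 0.2505]
orientation: [1.875, 2.517, 0.004]
force: [-0.3, 1.4, -1.1]
opening: 0.0788
```

Run:
```python
from h import *
p,R,s=pose();print(p,s['force'],s['opening'])
c=cam('wrist','w17');r=redblob(c,(200,60,450,360),.199);print(r, r[0]-[.00166,-.00098], R[:,0])
```

```text
[ 0.56052158 -0.05552002  0.25051406] [-0.25259798  1.4337322  -1.05328778] 0.07876707200714313
(array([ 0.56152322, -0.05393106]), (12.568666458129883, 56.484230041503906), 17.28296661376953, array([ 314,  225,   22,   86, 1625], dtype=int32)) [ 0.55986322 -0.05295106] [-0.28600138  0.95822854 -0.00113214]
```

View pics/w17.png

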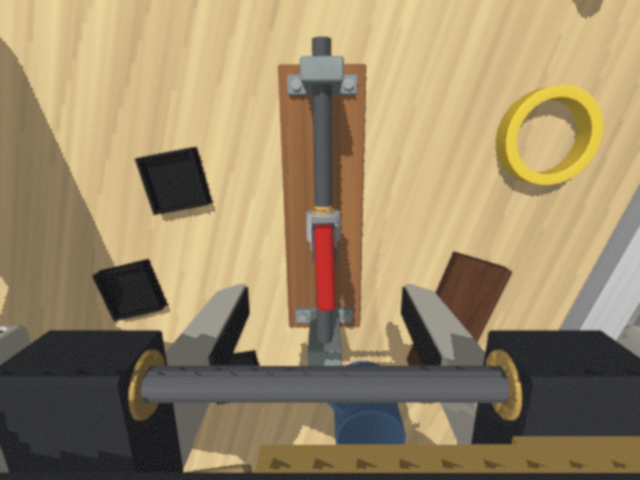

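{"name": "step_arm", "arguments": {
  "targets": [
    {"tx": 1.8,"ty": 0,"tz": 15,"ax": 0,"ay": 0,"az": 0,"grip": 0},
    {"tx": 0,"ty": 0,"tz": 25,"ax": 0,"ay": 0,"az": 0,"grip": 0},
    {"tx": 0,"ty": 0,"tz": 15,"ax": 0,"ay": 0,"az": 0,"grip": 50},
    {"tx": 0,"ty": 0,"tz": 6,"ax": 0,"ay": 0,"az": 0,"grip": 100},
    {"tx": 0,"ty": 0,"tz": 0,"ax": 0,"ay": 0,"az": 0,"grip": 160},
    {"tx": 0,"ty": 0,"tz": 0,"ax": 0,"ay": 0,"az": 0,"grip": 200},
    {"tx": 0,"ty": 0,"tz": 0,"ax": 0,"ay": 0,"az": 0,"grip": 255},
    {"tx": 0,"ty": 0,"tz": 0,"ax": 0,"ay": 0,"az": 0,"grip": 255},
    {"tx": 0,"ty": 0,"tz": 0,"ax": 0,"ay": 0,"az": 0,"grip": 255},
    {"tx": 0,"ty": 0,"tz": 0,"ax": 0,"ay": 0,"az": 0,"grip": 255},
    {"tx": 0,"ty": 0,"tz": 0,"ax": 0,"ay": 0,"az": 0,"grip": 255},
    {"tx": 0,"ty": 0,"tz": 0,"ax": 0,"ay": 0,"az": 0,"grip": 255}
  ],
  "squeeze": 25
}}

```text
t: 20.6
tool_pos: [0.5595, -0.0536, 0.1884]
orientation: [1.876, 2.518, 0.002]
force: [0.0, -0.1, 0.4]
opening: 0.0178
```

Run:
```python
from h import *
p,R,s=pose();print(p,s['force'],s['wrist_torque'],s['opening'])
c=cam('wrist','w18');print(R.T@(np.array([.55954,-.05396,p[2]])-p)*1e3)
```

```text
[ 0.55951961 -0.05362056  0.18837913] [ 0.03302698 -0.12718545  0.44501749] [-0.08541278  0.02788888  0.00817806] 0.01780797937398762
[-3.31095561e-01 -7.75177151e-02 -1.37379203e-04]
```

View pics/w18.png

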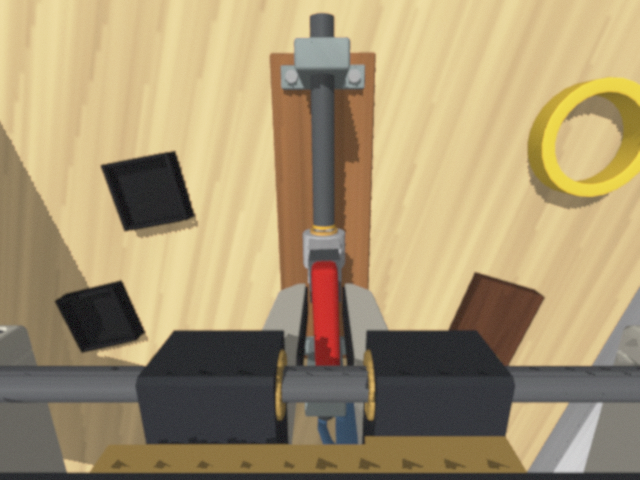

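{"name": "step_arm", "arguments": {
  "targets": [
    {"tx": 0,"ty": 0,"tz": 0,"ax": 0,"ay": 0,"az": 0,"grip": 255},
    {"tx": 0,"ty": 0,"tz": 0,"ax": 0,"ay": 0,"az": 0,"grip": 255},
    {"tx": 0,"ty": 0,"tz": 0,"ax": 0,"ay": 0,"az": 0,"grip": 255},
    {"tx": 0,"ty": 0,"tz": 0,"ax": 0,"ay": 0,"az": 0.06,"grip": 255},
    {"tx": 0,"ty": 0,"tz": 0,"ax": 0,"ay": 0,"az": 0.1,"grip": 255},
    {"tx": 0,"ty": 0,"tz": 0,"ax": 0,"ay": 0,"az": 0.1,"grip": 255},
    {"tx": 0,"ty": 0,"tz": 0,"ax": 0,"ay": 0,"az": 0.1,"grip": 255},
    {"tx": 0,"ty": 0,"tz": 0,"ax": 0,"ay": 0,"az": 0.12,"grip": 255},
    {"tx": 0,"ty": 0,"tz": 0,"ax": 0,"ay": 0,"az": 0.12,"grip": 255},
    {"tx": 0,"ty": 0,"tz": 0,"ax": 0,"ay": 0,"az": 0.12,"grip": 255},
    {"tx": 0,"ty": 0,"tz": 0,"ax": 0,"ay": 0,"az": 0.12,"grip": 255},
    {"tx": 0,"ty": 0,"tz": 0,"ax": 0,"ay": 0,"az": 0.1,"grip": 255},
    {"tx": 0,"ty": 0,"tz": 0,"ax": 0,"ay": 0,"az": 0.1,"grip": 255},
    {"tx": 0,"ty": 0,"tz": 0,"ax": 0,"ay": 0,"az": 0.06,"grip": 255},
    {"tx": 0,"ty": 0,"tz": 0,"ax": 0,"ay": 0,"az": 0,"grip": 255}
  ],
  "squeeze": 40
}}

```text
t: 22.15
tool_pos: [0.5596, -0.0538, 0.1884]
orientation: [2.917, 1.165, 0.003]
force: [0.3, -0.7, 0.1]
opening: 0.0117
```

Run:
```python
from h import *
p,R,s=pose();print(p,s['force'],s['wrist_torque'],s['opening'],'toolx ang',np.arctan2(R[1,0],R[0,0]),s['t'])
```

```text
[ 0.55960952 -0.0537533   0.18836719] [ 0.2970312  -0.67541852  0.0545436 ] [-0.2575527   0.03938187  0.05534055] 0.011685389638931136 toolx ang 0.7598608692979694 22.15
```

{"name": "step_arm", "arguments": {
  "targets": [
    {"tx": 0,"ty": 0,"tz": 0,"ax": 0,"ay": 0,"az": 0.05,"grip": 255},
    {"tx": 0,"ty": 0,"tz": 0,"ax": 0,"ay": 0,"az": 0.05,"grip": 255},
    {"tx": 0,"ty": 0,"tz": 0,"ax": 0,"ay": 0,"az": 0.03,"grip": 255},
    {"tx": 0,"ty": 0,"tz": 0,"ax": 0,"ay": 0,"az": 0,"grip": 255}
  ]
}}

```text
t: 22.55
tool_pos: [0.5596, -0.0537, 0.1884]
orientation: [2.986, 0.976, 0.003]
force: [0.4, -1.2, -0.6]
opening: 0.0115
```

Run:
```python
from h import *
p,R,s=pose();print(p,s['force'],s['wrist_torque'],s['opening'],'toolx ang',np.arctan2(R[1,0],R[0,0]),s['t'])
```

```text
[ 0.55958922 -0.05374301  0.18837418] [ 0.4176248  -1.20618328 -0.58442227] [-0.31993638  0.05145881  0.03528107] 0.011535926988395215 toolx ang 0.632155184574547 22.55
```

{"name": "step_arm", "arguments": {
  "targets": [
    {"tx": 0,"ty": 0,"tz": 0,"ax": 0,"ay": 0,"az": 0.03,"grip": 255},
    {"tx": 0,"ty": 0,"tz": 0,"ax": 0,"ay": 0,"az": 0.03,"grip": 255},
    {"tx": 0,"ty": 0,"tz": 0,"ax": 0,"ay": 0,"az": 0,"grip": 255}
  ]
}}

```text
t: 22.85
tool_pos: [0.5596, -0.0537, 0.1884]
orientation: [3.014, 0.887, 0.003]
force: [0.8, -1.1, 0.3]
opening: 0.012
```

Run:
```python
from h import *
p,R,s=pose();print(p,s['force'],s['wrist_torque'],s['opening'],'toolx ang',np.arctan2(R[1,0],R[0,0]),s['t'])
```

```text
[ 0.55957818 -0.0537306   0.188358  ] [ 0.82555853 -1.08650584  0.30271545] [-0.35864415  0.06273098  0.00366179] 0.011954999258740077 toolx ang 0.5723244923453626 22.85
```

{"name": "step_arm", "arguments": {
  "targets": [
    {"tx": 0,"ty": 0,"tz": 0,"ax": 0,"ay": 0,"az": 0.03,"grip": 255},
    {"tx": 0,"ty": 0,"tz": 0,"ax": 0,"ay": 0,"az": 0.03,"grip": 255},
    {"tx": 0,"ty": 0,"tz": 0,"ax": 0,"ay": 0,"az": 0,"grip": 255}
  ]
}}

```text
t: 23.15
tool_pos: [0.5596, -0.0537, 0.1884]
orientation: [3.039, 0.796, 0.003]
force: [0.6, -1.4, -0.0]
opening: 0.0112
```

Run:
```python
from h import *
p,R,s=pose();print(p,s['force'],s['wrist_torque'],s['opening'],'toolx ang',np.arctan2(R[1,0],R[0,0]),s['t'])
c=cam('wrist','w19')
for i in range(3): print(robot.read_state()['wrist_torque'])
```

```text
[ 0.55957155 -0.05370618  0.18837279] [ 0.59678103 -1.41615868 -0.0047186 ] [-0.34879675  0.04810944  0.00788289] 0.011158275870194086 toolx ang 0.5124239662561191 23.15
[-0.40289663  0.04657046  0.05935456]
[-0.40289663  0.04657046  0.05935456]
[-0.40289663  0.04657046  0.05935456]
```

View pics/w19.png

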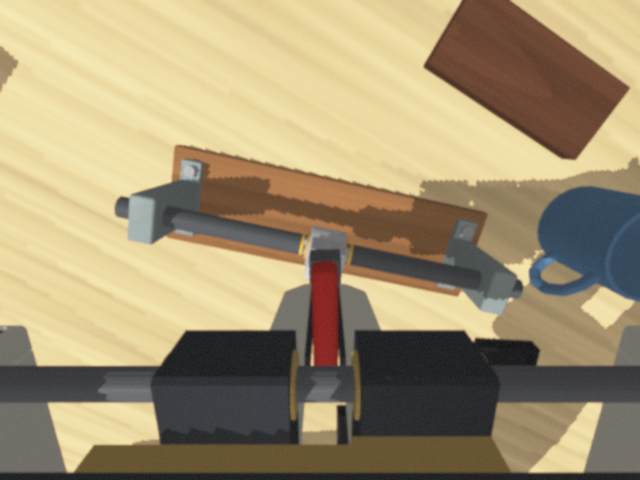

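{"name": "step_arm", "arguments": {
  "targets": [
    {"tx": 0,"ty": 0,"tz": 0,"ax": 0,"ay": 0,"az": 0.03,"grip": 255},
    {"tx": 0,"ty": 0,"tz": 0,"ax": 0,"ay": 0,"az": 0.03,"grip": 255},
    {"tx": 0,"ty": 0,"tz": 0,"ax": 0,"ay": 0,"az": 0,"grip": 255},
    {"tx": 0,"ty": 0,"tz": 0,"ax": 0,"ay": 0,"az": 0,"grip": 255}
  ]
}}

```text
t: 23.6
tool_pos: [0.5596, -0.0537, 0.1884]
orientation: [3.061, 0.705, 0.003]
force: [1.1, -1.7, 0.2]
opening: 0.0118
```

```bash
cat > st.py <<'E'
from h import *
p,R,s=pose();T=[s['wrist_torque']];F=[s['force']]
for i in range(2):
    cam('wrist','tmp');s=robot.read_state();T.append(s['wrist_torque']);F.append(s['force'])
print(p,'F',np.mean(F,0).round(1),'T',np.round(T,3)[:,2],np.mean(T,0).round(3),'toolx ang',np.arctan2(R[1,0],R[0,0]).round(3),s['t'],s['opening'])
E
python3 st.py
```

```text
[ 0.55957718 -0.05367018  0.18838932] F [ 0.8 -1.7  0.1] T [0.11  0.128 0.144] [-0.383  0.018  0.128] toolx ang 0.453 23.7 0.01153543488459595
```

{"name": "step_arm", "arguments": {
  "targets": [
    {"tx": 0,"ty": 0,"tz": 0,"ax": 0,"ay": 0,"az": 0.03,"grip": 255},
    {"tx": 0,"ty": 0,"tz": 0,"ax": 0,"ay": 0,"az": 0.03,"grip": 255},
    {"tx": 0,"ty": 0,"tz": 0,"ax": 0,"ay": 0,"az": 0,"grip": 255},
    {"tx": 0,"ty": 0,"tz": 0,"ax": 0,"ay": 0,"az": 0,"grip": 255}
  ]
}}

```text
t: 24.1
tool_pos: [0.5596, -0.0536, 0.1884]
orientation: [-3.081, -0.612, -0.004]
force: [0.4, -1.5, 0.2]
opening: 0.0117
```

```bash
python3 st.py
```

```text
[ 0.55962828 -0.05359999  0.18843572] F [ 0.8 -1.9  0.5] T [0.265 0.215 0.303] [-0.436 -0.04   0.261] toolx ang 0.392 24.2 0.011550176908679264
```

{"name": "step_arm", "arguments": {
  "targets": [
    {"tx": 0,"ty": 0,"tz": 0,"ax": 0,"ay": 0,"az": -0.06,"grip": 255},
    {"tx": 0,"ty": 0,"tz": 0,"ax": 0,"ay": 0,"az": -0.07,"grip": 255},
    {"tx": 0,"ty": 0,"tz": 0,"ax": 0,"ay": 0,"az": -0.06,"grip": 255},
    {"tx": 0,"ty": 0,"tz": 0,"ax": 0,"ay": 0,"az": 0,"grip": 255}
  ]
}}

```text
t: 24.6
tool_pos: [0.5594, -0.0535, 0.1883]
orientation: [-3.009, -0.901, -0.003]
force: [0.1, -0.7, 0.2]
opening: 0.012
```

```bash
python3 st.py
```

```text
[ 0.55938354 -0.05354531  0.18834664] F [-0.3 -1.3  0.8] T [-0.01   0.019  0.005] [-0.297  0.19   0.005] toolx ang 0.582 24.7 0.011917487537563288
```

Torque has gone to zero (free in the play). Lift off.

{"name": "step_arm", "arguments": {
  "targets": [
    {"tx": 0,"ty": 0,"tz": -3,"ax": 0,"ay": 0,"az": 0,"grip": 255},
    {"tx": 0,"ty": 0,"tz": -6,"ax": 0,"ay": 0,"az": 0,"grip": 255},
    {"tx": 0,"ty": 0,"tz": -10,"ax": 0,"ay": 0,"az": 0,"grip": 255},
    {"tx": 0,"ty": 0,"tz": -15,"ax": 0,"ay": 0,"az": 0,"grip": 255},
    {"tx": 0,"ty": 0,"tz": -16,"ax": 0,"ay": 0,"az": 0,"grip": 255},
    {"tx": 0,"ty": 0,"tz": 0,"ax": 0,"ay": 0,"az": 0,"grip": 255},
    {"tx": 0,"ty": 0,"tz": 0,"ax": 0,"ay": 0,"az": 0,"grip": 255}
  ]
}}

```text
t: 25.4
tool_pos: [0.56, -0.0537, 0.2395]
orientation: [3.009, 0.899, 0.006]
force: [-1.4, -0.1, -2.6]
opening: 0.0117
```

Run:
```python
from h import *
plan([.5086,-.3075,.238],Rt(.564-np.pi/2))
c=cam('wrist','w20')
```

```text
shift mm in tool axes [-182.3  184.     1.2] rotvec tool [ 0.002 -0.003  0.017] q [-0.19  0.02  1.59  0.    1.53  0.8 ] t 25.4 F [-1.4 -0.1 -2.6] op 0.0117
```

View pics/w20.png

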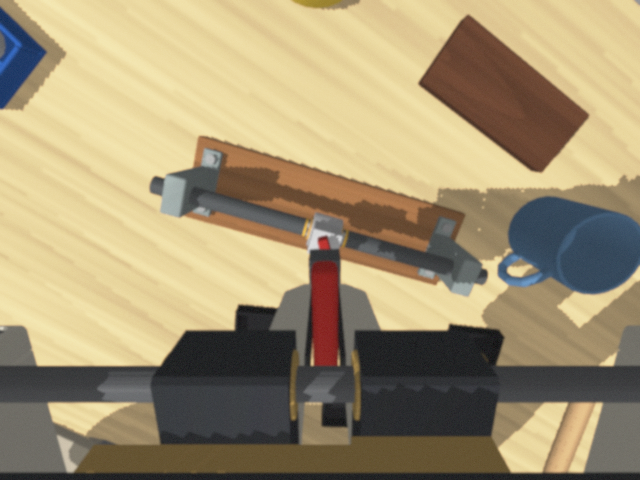

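{"name": "step_arm", "arguments": {
  "targets": [
    {"tx": -10,"ty": 10,"tz": 0,"ax": 0,"ay": 0,"az": 0.017,"grip": 255},
    {"tx": -25,"ty": 25,"tz": 0,"ax": 0,"ay": 0,"az": 0,"grip": 255},
    {"tx": -32,"ty": 32,"tz": 0,"ax": 0,"ay": 0,"az": 0,"grip": 255},
    {"tx": -32,"ty": 32,"tz": 0,"ax": 0,"ay": 0,"az": 0,"grip": 255},
    {"tx": -32,"ty": 32,"tz": 0,"ax": 0,"ay": 0,"az": 0,"grip": 255},
    {"tx": -30,"ty": 30,"tz": 0,"ax": 0,"ay": 0,"az": 0,"grip": 255},
    {"tx": -20,"ty": 22,"tz": 0,"ax": 0,"ay": 0,"az": 0,"grip": 255},
    {"tx": 0,"ty": 0,"tz": 0,"ax": 0,"ay": 0,"az": 0,"grip": 255},
    {"tx": 0,"ty": 0,"tz": 0,"ax": 0,"ay": 0,"az": 0,"grip": 255}
  ]
}}

```text
t: 26.35
tool_pos: [0.5034, -0.3059, 0.2371]
orientation: [-3.017, -0.869, -0.002]
force: [-1.1, 0.4, -1.8]
opening: 0.0117
```

Run:
```python
from h import *
plan([.5086,-.3075,.068],Rt(.564-np.pi/2))
p,R,s=pose()
c=cam('wrist','w21');e=np.array([.00166,-.00098])
h=c['frame'].max(2)<45
h=h.astype(np.uint8);h[:150]=0;h[245:]=0;h[:,:280]=0;h[:,370:]=0
q=cv2.findNonZero(h)
cn,_=cv2.findContours(h,cv2.RETR_EXTERNAL,cv2.CHAIN_APPROX_NONE);k=max(cn,key=cv2.contourArea)
P=np.array([onz(c,*x[0],.018)[:2] for x in k]);r=cv2.minAreaRect(((P-P.mean(0))*1e3).astype(np.float32));print('tray',P.mean(0)+np.array(r[0])/1e3-e,r[1],r[2])
```

```text
shift mm in tool axes [  3.4   4.3 169.1] rotvec tool [-0.001 -0.001 -0.003] q [-0.63  0.1   1.51  0.    1.53  0.38] t 26.35 F [-1.1  0.4 -1.8] op 0.0117
tray [ 0.51338572 -0.30369093] (60.4031867980957, 58.66054153442383) 26.186803817749023
```

View pics/w21.png

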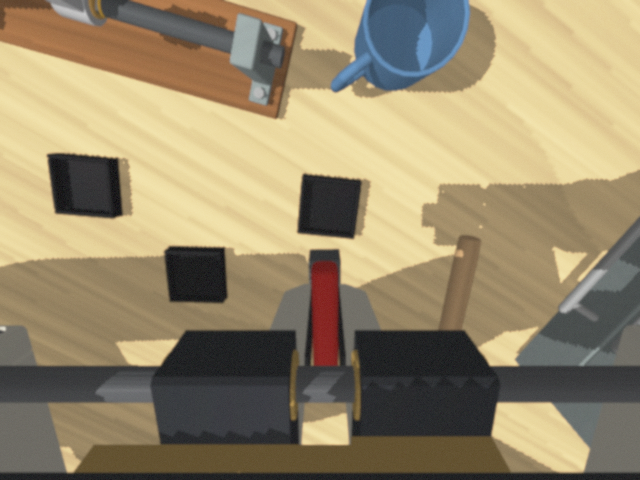

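{"name": "step_arm", "arguments": {
  "targets": [
    {"tx": 4,"ty": 2,"tz": 15,"ax": 0,"ay": 0,"az": 0,"grip": 255},
    {"tx": 3.7,"ty": 1.8,"tz": 35,"ax": 0,"ay": 0,"az": 0,"grip": 255},
    {"tx": 0,"ty": 0,"tz": 40,"ax": 0,"ay": 0,"az": 0,"grip": 255},
    {"tx": 0,"ty": 0,"tz": 35,"ax": 0,"ay": 0,"az": 0,"grip": 255},
    {"tx": 0,"ty": 0,"tz": 20,"ax": 0,"ay": 0,"az": 0,"grip": 255},
    {"tx": 0,"ty": 0,"tz": 10,"ax": 0,"ay": 0,"az": 0,"grip": 255},
    {"tx": 0,"ty": 0,"tz": 6,"ax": 0,"ay": 0,"az": 0,"grip": 255},
    {"tx": 0,"ty": 0,"tz": 4,"ax": 0,"ay": 0,"az": 0,"grip": 255},
    {"tx": 0,"ty": 0,"tz": 0,"ax": 0,"ay": 0,"az": 0,"grip": 255},
    {"tx": 0,"ty": 0,"tz": 0,"ax": 0,"ay": 0,"az": 0,"grip": 255}
  ]
}}

```text
t: 27.4
tool_pos: [0.5141, -0.3046, 0.0744]
orientation: [3.016, 0.874, 0.005]
force: [0.1, -0.6, -0.9]
opening: 0.0119
```

```bash
python3 st.py
```

```text
[ 0.51408759 -0.30458076  0.07435274] F [ 0.5 -0.4 -1.3] T [ 0.028  0.037 -0.001] [-0.064  0.089  0.021] toolx ang 0.564 27.5 0.011768181067073832
```

View pics/tmp.png

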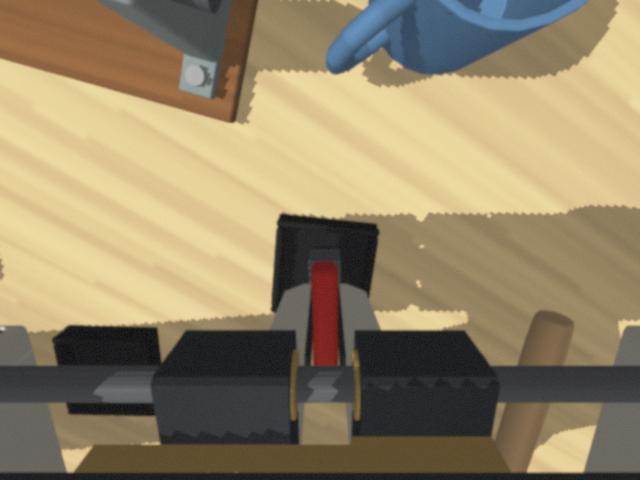

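{"name": "step_arm", "arguments": {
  "targets": [
    {"tx": 0,"ty": 0,"tz": 2,"ax": 0,"ay": 0,"az": 0,"grip": 255},
    {"tx": 0,"ty": 0,"tz": 2,"ax": 0,"ay": 0,"az": 0,"grip": 255},
    {"tx": 0,"ty": 0,"tz": 1,"ax": 0,"ay": 0,"az": 0,"grip": 255},
    {"tx": 0,"ty": 0,"tz": 0,"ax": 0,"ay": 0,"az": 0,"grip": 255}
  ]
}}

```text
t: 27.9
tool_pos: [0.5135, -0.3041, 0.0684]
orientation: [3.017, 0.874, 0.003]
force: [-0.0, 1.2, 1.8]
opening: 0.0117
```

```bash
python3 st.py
```

```text
[ 0.51345587 -0.3041487   0.06835106] F [0.  1.  1.8] T [ 0.014 -0.025  0.021] [0.028 0.275 0.003] toolx ang 0.564 28.0 0.011515667812551169
```

Light upward force (1.8 N vs −1.3 N before): the foot touches the tray floor. Release and rise.

{"name": "step_arm", "arguments": {
  "targets": [
    {"tx": 0,"ty": 0,"tz": 0,"ax": 0,"ay": 0,"az": 0,"grip": 180},
    {"tx": 0,"ty": 0,"tz": 0,"ax": 0,"ay": 0,"az": 0,"grip": 80},
    {"tx": 0,"ty": 0,"tz": 0,"ax": 0,"ay": 0,"az": 0,"grip": 0},
    {"tx": 0,"ty": 0,"tz": 0,"ax": 0,"ay": 0,"az": 0,"grip": 0},
    {"tx": 0,"ty": 0,"tz": -10,"ax": 0,"ay": 0,"az": 0,"grip": 0},
    {"tx": 0,"ty": 0,"tz": -30,"ax": 0,"ay": 0,"az": 0,"grip": 0},
    {"tx": 0,"ty": 0,"tz": -40,"ax": 0,"ay": 0,"az": 0,"grip": 0},
    {"tx": 0,"ty": 0,"tz": -40,"ax": 0,"ay": 0,"az": 0,"grip": 0},
    {"tx": 0,"ty": 0,"tz": -20,"ax": 0,"ay": 0,"az": 0,"grip": 0},
    {"tx": 0,"ty": 0,"tz": 0,"ax": 0,"ay": 0,"az": 0,"grip": 0}
  ]
}}

```text
t: 29.0
tool_pos: [0.5152, -0.3056, 0.2139]
orientation: [3.011, 0.872, 0.011]
force: [0.2, -1.0, 0.3]
opening: 0.087
```

Run:
```python
from h import *
c=cam('wrist','w22');e=np.array([.00166,-.00098]);r=redblob(c,(250,100,400,360),.079);print(r,r[0]-e)
h=wld(0,-10.2,0);a=.556
plan(np.r_[h[:2]-.08*np.array([np.cos(a),np.sin(a)]),.208],Rt(a-np.pi/2))
```

```text
(array([ 0.51457414, -0.30420307]), (54.839141845703125, 12.029275894165039), 32.336219787597656, array([313, 206,  15,  63, 835], dtype=int32)) [ 0.51291414 -0.30322307]
shift mm in tool axes [  92.6 -187.2    2.2] rotvec tool [ 0.005 -0.004  0.008] q [-0.62  0.13  1.53  0.    1.48  0.38] t 29.05 F [-0.3 -0.4  0.6] op 0.0897
```

View pics/w22.png

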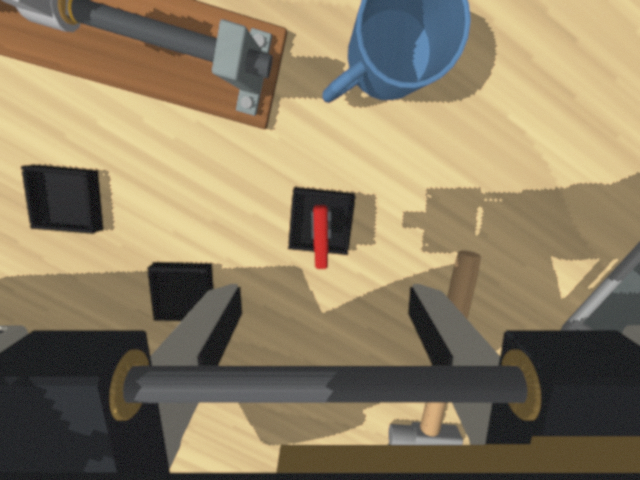

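{"name": "step_arm", "arguments": {
  "targets": [
    {"tx": 8,"ty": -17,"tz": 0,"ax": 0,"ay": 0,"az": 0,"grip": 0},
    {"tx": 16,"ty": -32,"tz": 0,"ax": 0,"ay": 0,"az": 0,"grip": 0},
    {"tx": 20,"ty": -40,"tz": 0,"ax": 0,"ay": 0,"az": 0,"grip": 0},
    {"tx": 20,"ty": -40,"tz": 0,"ax": 0,"ay": 0,"az": 0,"grip": 0},
    {"tx": 18,"ty": -36,"tz": 0,"ax": 0,"ay": 0,"az": 0,"grip": 0},
    {"tx": 10,"ty": -22,"tz": 0,"ax": 0,"ay": 0,"az": 0,"grip": 0},
    {"tx": 0,"ty": 0,"tz": 0,"ax": 0,"ay": 0,"az": 0,"grip": 0},
    {"tx": 0,"ty": 0,"tz": 0,"ax": 0,"ay": 0,"az": 0,"grip": 0}
  ]
}}

```text
t: 29.85
tool_pos: [0.4902, -0.0966, 0.2068]
orientation: [-3.016, -0.876, -0.0]
force: [-0.2, -0.1, 0.6]
opening: 0.0932
```

Run:
```python
from h import *
c=cam('wrist','w23');print(redblob(c,(200,60,450,250),.138))
a=c['frame'][80:200,250:400];cv2.imwrite('pics/w23z.png',cv2.resize(a,None,fx=5,fy=5,interpolation=cv2.INTER_CUBIC))
cam('side','s23')
```

```text
(array([ 0.56109199, -0.05494328]), (14.46384048461914, 6.516985893249512), 47.72705841064453, array([319, 124,  16,  26, 270], dtype=int32))
```

View pics/w23z.png

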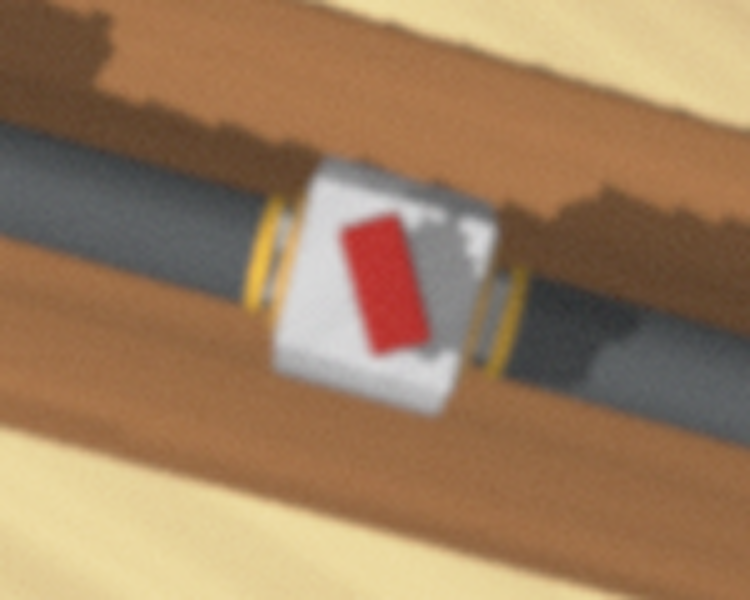

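View pics/s23.png

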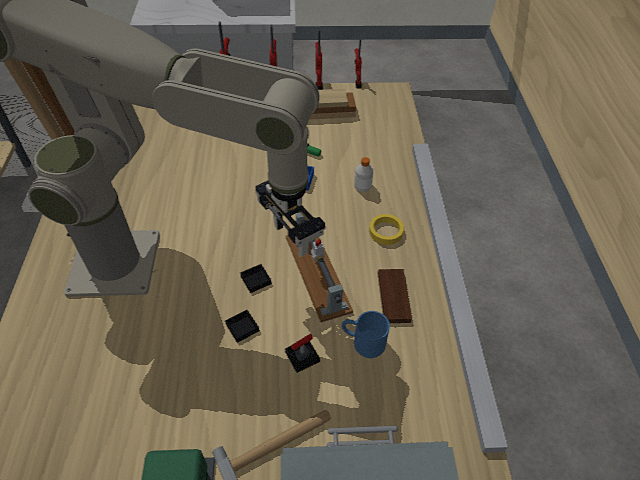

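Run:
```python
from h import *
print(robot.close_job(), robot.read_state()['t'])
```

```text
the job is handed in; nothing more can be done
the job is handed in; nothing more can be done
```

I set and tightened the length stop, returned the key to its tray, and handed the job in at about 30 s of the 72 s allowed.

**What I did**
- **Collar:** I gripped the boss, turned the collar upright and slid it about 3 mm onto the flat.
- **First bite:** I took the key from the rightmost black tray, seated it on the screw and turned it about 1.3 rad clockwise.
- **Second bite:** I opened the gripper fully, lifted clear and took a fresh grip. I then turned until the torque rose to 0.26 N m, well above the 0.06 N m friction.
- **Key return:** I backed off within the play, lifted the key off and stood it upright in its tray.

**Last checks**
- **Tightness:** the screw head sits at 2.60 rad, which matches the stop.
- **Collar position:** the last view shows a similar gap to the yellow ring at each end. Measured just after the collar was set, it was about 0.2–0.7 mm to the + side of the flat's centre.
- **Collar angle:** I set it upright by the gripper's own orientation, within about 0.01 rad. The head had not shifted after tightening.
- **Key:** it stands upright within about 1 mm of the tray centre. The gripper was open and well clear of everything.
- **Bystanders:** the arm did not go near them, and those in the last picture (glue, tape, offcut, hammer, mug) look unmoved.

**What disagreed:** the wrist camera read about 2 mm off the arm's own position (1.7 mm in x, −1.0 mm in y). I worked the offset out from views at different wrist angles and corrected for it. The screw started at about 0.28 rad rather than 0, so I set the key to that angle.

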